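# Fetch the hemmed-in short tool holder and restore the tool carrier

## Robot

A 6-joint arm with a two-finger parallel gripper is mounted at the origin on the work surface. World frame = base frame: x ahead of the robot, y to its left, z up, the work surface at z = 0. Lengths are in m, angles in rad, forces in N, time in s.
With the tool pointing down it reaches from about 0.375 to 0.975 m from the base axis. Payload 3.8 kg.
Tool frame: the origin (TCP) lies midway between the tips of the shut fingers; the grasp point (between the pads) lies bot.grip_depth behind it (bot.grip_depth is the distance from the TCP to the grasp point, in m); z points along the fingers, x is the direction in which the jaws open and shut, and the axes are right-handed (so a half turn about z gives the same grasp; the last joint's range is limited). The gripper opens to 85 mm and grips with 20 to 120 N. Pads are 22 mm wide; open, the fingers measure 114 mm over their backs; the gripper's body (76 mm by 85 mm) begins 54 mm behind the grasp point. The pads swing forward as they close: fully open they stand 13 mm farther back than shut.
Start: joints at [1.302, 0.264, 1.604, -0, 1.274, -0.037], TCP at [0.155, 0.657, 0.231] pointing down, gripper open.
Joint ranges: [-2.63, 2.63], [-0.94, 2.18], [0.31, 2.57], [-1.31, 4.45], [0, 2.66], [-2.55, 2.55]. Speed limits (rad/s): [2.57, 2.57, 3.14, 3.14, 3.14, 3.14].

## Interface

Orientations are given as a rotation vector (axis times angle).
In Python, from workcell import bot gives the robot as it stands.
- The arm moves only by the tool step_arm, never from a script. Its argument "increments" is a list of rows, each a list of 7 numbers: the turn, a rotation vector about the tool's x, y, z in degrees, then the shift along the tool's x, y, z in mm, then the finger opening in mm, from 0 to 85.4. A call has 1 to 20 rows; each row shifts and turns the pose as measured when the row begins, along the tool's axes as they then stand; what a row does not reach is not made up. A row lasts 1/12 s, in which the tool goes at most 41.7 mm and 7.16 degrees, less where a joint would pass 70% of its speed; a pose out of reach is approached as far as the arm can. A call is refused whole if a number of a shift passes 41.7 or a number of a turn 7.16, either way. A call with a gripper value outside its range is refused whole. The fingers move at their own pace and stop on an object; "squeeze" is the grip in N (left out, the last holds). Time passes only in rows, so rows that do not move let the fingers close. It gives the time, the measured TCP pose, the force and the opening at its end, in the units of the state.
- bot.get_state(): the state, without advancing time (a new reading comes with each control period).
- bot.camera(name): name is "scene" or "side" or "wrist"; returns a dict with "pixels" (384x512x3 uint8, red, green, blue), "fx", "fy", "cx", "cy" (pixels), "eye" and "rotation" of the camera in the world. Camera axes: x right, y up, looking along -z (the intrinsics and any distortion apply to the point x, -y, -z); pixel columns grow to the right and rows downward; lengths in m; the calibration is good to about 2 mm. A picture is of the moment at which its call begins. There is no depth.
- bot.hand_in(): hands the job in, once; it reports no verdict.
The state is a dict: "clock": time; "qpos": joint angles; "qvel": joint speeds; "joint_efforts": joint torques, N m; "tcp_pos": TCP position; "tcp_rot": TCP orientation; "ft_force": force on the tool from outside, world axes, zero at the start; "wrist_torque": the same for the moment, N m; "gripper_width": finger opening in m.
Only numpy, scipy, OpenCV 4.12 (cv2) and the standard library are available. Lean on these libraries where they do the work, as an engineer would, in place of code of your own. Each camera call takes 0.05 s, during which the arm holds its last target.

## Task

The short tool holder with the green disc has to go into the green tightening fixture for a new bit, but in the tool carrier it is hemmed in by the three long holders. First lift all three long ones out and park them in the white side stand, any seat, while the short one stays where it is; then seat the short one fully home in the tightening fixture, and afterwards put each long holder back fully home in the seat of its own colour. Keep every holder upright and let go of them all at the end.

Things in the scene. Friction and masses are not known exactly. Their poses are not given: they have to be found in the camera images.
- red_holder: Long steel tool holder, red disc on top, red band on its body, a short pointed drill. 0.56-0.88 kg, round about its z. Origin: lowest point, on the axis. Above it (mm): stud 0-14 radius 6, taper 14-64 radius 9 to 16, flange 64-84 radius 23, body 84-146 radius 17, dark collet nut 146-168 radius 20 (grasp here, 40 wide), bit tip 188. Starts in the red seat.
- yellow_holder: Long steel tool holder, yellow disc on top, yellow band on its body, a brass-coloured tap. 0.56-0.88 kg, round about its z. Origin: lowest point, on the axis. Above it (mm): stud 0-14 radius 6, taper 14-64 radius 9 to 16, flange 64-84 radius 23, body 84-146 radius 17, dark collet nut 146-168 radius 20 (grasp here, 40 wide), bit tip 188. Starts in the yellow seat.
- blue_holder: Long steel tool holder, blue disc on top, blue band on its body, a dark countersink. 0.56-0.88 kg, round about its z. Origin: lowest point, on the axis. Above it (mm): stud 0-14 radius 6, taper 14-64 radius 9 to 16, flange 64-84 radius 23, body 84-146 radius 17, dark collet nut 146-168 radius 20 (grasp here, 40 wide), bit tip 188. Starts in the blue seat.
- short_holder: Wanted: short steel holder, green disc on top, low among the long ones. 0.36-0.56 kg, round about z. Origin: lowest point, on the axis. Above it (mm): stud and taper 0-64 as the long ones, flange 64-84 radius 23, nut 86-114 radius 20 (grasp here, 40 wide), drill tip 125. Starts in the carrier's grey middle seat; the long ones stand left, right and in front, axes 52 mm away, leaving no room for a gripper.
- red_seat: Red plastic seat, fixed in the carrier, home of the red holder: block 51 x 51 mm (x, y along its sides), 66 high, upright through bore 36 mm diameter, which centres the taper. Origin: centre of its underside, 4 mm above the table. Fully home, the flange lies on the rim and the holder's origin is 2 mm above this origin. Colours swap places (left, right, front) between starts.
- yellow_seat: Yellow plastic seat, fixed in the carrier, home of the yellow holder: block 51 x 51 mm (x, y along its sides), 66 high, upright through bore 36 mm diameter, which centres the taper. Origin: centre of its underside, 4 mm above the table. Fully home, the flange lies on the rim and the holder's origin is 2 mm above this origin. Colours swap places (left, right, front) between starts.
- blue_seat: Blue plastic seat, fixed in the carrier, home of the blue holder: block 51 x 51 mm (x, y along its sides), 66 high, upright through bore 36 mm diameter, which centres the taper. Origin: centre of its underside, 4 mm above the table. Fully home, the flange lies on the rim and the holder's origin is 2 mm above this origin. Colours swap places (left, right, front) between starts.
- side_stand: White side stand, fixed, left or right of the carrier: block 222 x 51 mm on a foot 250 x 72, rim 70 mm high. Origin: centre of its underside, x along the row. Three empty upright bores, 36 mm diameter, at x = -80, 0, +80 mm, y = 0, open down to the foot. Fully home, a holder's flange lies on the rim and its origin is 6 mm above the stand's.
- tightening_fixture: Green cast tightening fixture, fixed, on the other side of the carrier: base 110 x 90 x 10 mm, square head 62 x 62, rim 70 mm high, one upright bore 36 mm diameter on its z axis; a small clamp lever at +y below the rim (not used). Origin: centre of its underside. Fully home, the flange lies on the rim and the holder's origin is 6 mm above this origin.
There are look-alikes about, which are no part of the job. Leave any orange look-alike of the blue_holder alone.

How it is judged:
By the outcome, as a careful person would: the job done as asked, in the order asked, and still so for the second after the job is handed in, with the robot touching nothing.
It also fails if it takes over 128 s, if anything falls off the work surface, if the arm or the gripper's body presses on something with over 40 N, if the wrist force passes 120 N, or if a joint passes its speed limit or range.

## Working session

There is one attempt and no reset: what is moved stays moved. The work goes in short steps, Python scripts to look and compute and a tool call to move; the robot and the scene stay as the last step left them, time stands still between calls to the robot, and variables do not carry over. Pictures are saved under pics/ and viewed, and the job is handed in when it is done.

Besides the shell and the picture viewer there is one more tool, called after "Emit:" by a JSON object that holds its "api" and its "payload", one argument or row to a line. step_arm: Moves the arm, as the interface text tells. Its arguments: {"type":"object","properties":{"increments":{"type":"array"},"squeeze":{"type":"number"}},"required":["increments"]}

```bash
ls; mkdir -p pics
cat > h.py <<'E'
import numpy as np, cv2
from workcell import bot
from scipy.spatial.transform import Rotation as R
E
python3 - <<'E'
from h import *
s=bot.get_state(); print(s); print(bot.grip_depth)
for n in ["scene","side","wrist"]:
    c=bot.camera(n); cv2.imwrite(f"pics/{n}0.png",c["pixels"][:,:,::-1])
    print(n,{k:v for k,v in c.items() if k!="pixels"})
    np.savez(f"pics/{n}0.npz",**c)
E
```

```text
pics
{'clock': 0.0, 'qpos': array([ 1.30212230e+00,  2.64788202e-01,  1.60541315e+00, -1.53217335e-05,
        1.27368815e+00, -3.68801111e-02]), 'qvel': array([ 0.0012396 , -0.0015012 ,  0.00030586, -0.00089439, -0.00087531,
       -0.00166647]), 'joint_efforts': array([-3.17482634e-03, -5.15098608e+01, -3.67318225e+01, -2.70835171e-04,
        1.26529281e-02,  1.29362505e-06]), 'tcp_pos': array([0.1548586 , 0.6562276 , 0.22991727]), 'tcp_rot': array([ 2.46234159,  1.94881111, -0.00289483]), 'ft_force': array([-0.30818874, -0.23272797,  0.42342233]), 'wrist_torque': array([-0.00245365, -0.05179101, -0.01332187]), 'gripper_width': 0.08555546111633104}
0.0187
scene {'fx': 354.94201679377426, 'fy': 354.94201679377426, 'cx': 255.70051595085596, 'cy': 194.1638079795885, 'eye': array([ 1.09342273, -0.26319973,  0.49500533]), 'rotation': array([0.85123854, 0.526705  , 0.97448997])}
side {'fx': 453.62179096474733, 'fy': 453.62179096474733, 'cx': 255.25240834799078, 'cy': 182.54189645383119, 'eye': array([ 0.0791243 , -0.5916976 ,  0.84084907]), 'rotation': array([ 0.72366635, -0.2486035 , -0.60100161])}
wrist {'fx': 295.84758660615404, 'fy': 295.84758660615404, 'cx': 258.6565190242944, 'cy': 187.44753806582202, 'eye': array([0.08676699, 0.6733917 , 0.37322042]), 'rotation': array([-0.23971057, -0.18784806,  1.32994699])}
```

The views show the carrier near scene (255,205), the stand at scene (85,245), the fixture at scene (333,160), and the orange look-alike beside the blue holder. I'll zoom in to measure.

```bash
cat >> h.py <<'E'
def crop(n,src,x0,y0,x1,y1,s,out):
    im=np.load(f"pics/{src}.npz")["pixels"][y0:y1,x0:x1,::-1]
    im=cv2.resize(im,None,fx=s,fy=s,interpolation=cv2.INTER_CUBIC)
    for x in range((x0+19)//20*20,x1,20):
        cv2.putText(im,str(x),((x-x0)*s,8),0,.35,(0,0,255),1); cv2.line(im,((x-x0)*s,10),((x-x0)*s,16),(0,0,255),1)
    for y in range((y0+19)//20*20,y1,20):
        cv2.putText(im,str(y),(0,(y-y0)*s+4),0,.35,(0,0,255),1)
    cv2.imwrite(f"pics/{out}.png",im)
def cam(src):
    c=np.load(f"pics/{src}.npz"); return c
def ray(c,u,v):
    d=np.array([(u-c["cx"])/c["fx"],-(v-c["cy"])/c["fy"],-1.0])
    return c["eye"],R.from_rotvec(c["rotation"]).as_matrix()@d
def atz(c,u,v,z):
    e,d=ray(c,u,v); return e+d*(z-e[2])/d[2]
def proj(c,p):
    q=(np.atleast_2d(p)-c["eye"])@R.from_rotvec(c["rotation"]).as_matrix()
    return np.c_[c["cx"]+c["fx"]*q[:,0]/-q[:,2], c["cy"]-c["fy"]*q[:,1]/-q[:,2]]
E
python3 - <<'E'
from h import *
crop(0,"scene0",180,120,370,260,4,"c1")
crop(0,"scene0",50,180,130,310,4,"c2")
crop(0,"side0",150,100,320,230,4,"c3")
crop(0,"side0",260,240,400,330,5,"c4")
E
python3 - <<'E'
from h import *
rng={"red":[((0,120,100),(6,255,255)),((174,120,100),(180,255,255))],"yellow":[((22,130,100),(34,255,255))],"blue":[((105,120,100),(125,255,255))],"green":[((50,120,80),(75,255,255))]}
win={"scene0":{"red":(265,145,300,158),"yellow":(210,158,240,172),"blue":(230,140,260,152),"green":(245,175,270,190)},
"side0":{"red":(250,112,275,125),"yellow":(278,138,300,152),"blue":(246,132,268,147),"green":(264,142,285,156)}}
P={}
for s in win:
    c=cam(s); hsv=cv2.cvtColor(c["pixels"],cv2.COLOR_RGB2HSV)
    for k,(x0,y0,x1,y1) in win[s].items():
        m=np.zeros(hsv.shape[:2],np.uint8)
        for a,b in rng[k]: m|=cv2.inRange(hsv,a,b)
        w=np.zeros_like(m); w[y0:y1,x0:x1]=m[y0:y1,x0:x1]
        pts=cv2.findNonZero(w); h=cv2.convexHull(pts); (e)=cv2.fitEllipse(h) if len(h)>=5 else None
        z=.122 if k=="green" else .176
        P[s,k]=e[0]
        print(s,k,len(pts),np.round(e[0],1),np.round(e[1],1),np.round(atz(c,*e[0],z),4))
def tri(k):
    A=[];b=[]
    for s in win:
        e,d=ray(cam(s),*P[s,k]); d/=np.linalg.norm(d); M=np.eye(3)-np.outer(d,d); A.append(M); b.append(M@e)
    return np.linalg.lstsq(np.vstack(A),np.hstack(b),rcond=None)[0]
for k in win["side0"]: print(k,tri(k).round(4))
c=cam("side0");d=cam("scene0")
for p in [(302.5,298.5),(337,280),(369,263.5)]: print("stand side",atz(c,*p,.07).round(4))
for p in [(80.2,205.7),(80,229.5),(79.5,258)]: print("stand scene",atz(d,*p,.07).round(4))
for p in [(67.5,200),(93,194.5),(96,266),(62.5,275)]:print("corner scene",atz(d,*p,.07).round(4))
print("fix side",atz(c,176.5,121,.07).round(4)); print("fix scene",atz(d,334.8,148.5,.07).round(4))
E
```

```text
scene0 red 106 [280.6 152.4] [ 8.3 18. ] [0.597  0.0544 0.176 ]
scene0 yellow 126 [228.7 164.6] [ 9.3 18.5] [ 0.5882 -0.0485  0.176 ]
scene0 blue 95 [244.7 146.4] [ 8.1 16.9] [0.541  0.0076 0.176 ]
scene0 green 115 [255.7 182.8] [ 9.4 16.9] [0.5917 0.0031 0.122 ]
side0 red 91 [264.5 118.7] [ 9.2 14.5] [0.5923 0.0561 0.176 ]
side0 yellow 113 [289.6 144.6] [10.5 15. ] [ 0.5827 -0.0472  0.176 ]
side0 blue 96 [257.  139.1] [10.1 14.8] [0.5357 0.0092 0.176 ]
side0 green 85 [275.6 149.2] [ 9.7 13.1] [0.5869 0.004  0.122 ]
red [0.5934 0.0571 0.1741]
yellow [ 0.584  -0.0462  0.1738]
blue [0.5368 0.0101 0.174 ]
green [0.5883 0.0052 0.1198]
stand side [ 0.409  -0.3077  0.07  ]
stand side [ 0.4891 -0.317   0.07  ]
stand side [ 0.5671 -0.3272  0.07  ]
stand scene [ 0.4158 -0.3066  0.07  ]
stand scene [ 0.495 -0.316  0.07 ]
stand scene [ 0.5735 -0.3258  0.07  ]
corner scene [ 0.3811 -0.3273  0.07  ]
corner scene [ 0.3871 -0.2779  0.07  ]
corner scene [ 0.6067 -0.3043  0.07  ]
corner scene [ 0.6004 -0.3543  0.07  ]
fix side [0.4778 0.2883 0.07  ]
fix scene [0.4846 0.288  0.07  ]
```

```bash
cat >> h.py <<'E'
def rel(tgt,yaw=None,tilt=True):
    """print turn (deg, tool) and shift (mm, tool) to target tcp, tool-down, tool x at yaw deg."""
    s=bot.get_state(); r=R.from_rotvec(s["tcp_rot"]); M=r.as_matrix()
    cur=np.degrees(np.arctan2(M[1,0],M[0,0]))
    if yaw is None: yaw=cur
    a=np.radians(yaw); x=np.array([np.cos(a),np.sin(a),0]); z=np.array([0,0,-1.]); T=np.c_[x,np.cross(z,x),z]
    tv=(r.inv()*R.from_matrix(T)).as_rotvec(degrees=True)
    sh=M.T@(np.array(tgt)-s["tcp_pos"])*1000
    print("t %.2f yaw %.2f pos %s q %s w %.1f F %s"%(s["clock"],cur,s["tcp_pos"].round(4),s["qpos"].round(2),s["gripper_width"]*1e3,s["ft_force"].round(1)))
    print("  turn",tv.round(2),"shift(now axes)",sh.round(1),"shift(final axes)",(T.T@(np.array(tgt)-s["tcp_pos"])*1000).round(1))
E
python3 - <<'E'
from h import *
c=cam("side0");d=cam("scene0")
print("orange base",atz(c,237,232,0).round(3),atz(d,204,203,0).round(3),"top",atz(c,235.5,178,.17).round(3),atz(d,195.5,137,.17).round(3))
print("bottle base",atz(d,182,342,0).round(3), "cap", atz(d,170,281,.12).round(3),atz(c,393,176,.12).round(3))
rel([.585,-.047,.31],84)
E
```

```text
orange base [ 0.427 -0.064  0.   ] [ 0.442 -0.056  0.   ] top [ 0.433 -0.056  0.17 ] [ 0.441 -0.056  0.17 ]
bottle base [ 0.759 -0.22   0.   ] cap [ 0.744 -0.215  0.12 ] [ 0.746 -0.215  0.12 ]
t 0.15 yaw 76.72 pos [0.1549 0.6564 0.2302] q [ 1.3   0.26  1.61  0.    1.27 -0.04] w 85.3 F [ 0.3 -1.   0.2]
  turn [-0.01  0.1  -7.28] shift(now axes) [-585.9  580.2  -78.8] shift(final axes) [-654.6  501.3  -79.8]
```

Emit:
{"api": "step_arm", "payload": {
  "increments": [
    [0, 0, -3.6, 0, 0, -25, 85],
    [0, 0, -3.7, 0, 0, -25, 85],
    [0, 0, 0, -33, 25, -5, 85],
    [0, 0, 0, -33, 25, -5, 85],
    [0, 0, 0, -33, 25, -5, 85],
    [0, 0, 0, -33, 25, -5, 85],
    [0, 0, 0, -33, 25, -5, 85],
    [0, 0, 0, -33, 25, -5, 85],
    [0, 0, 0, -33, 25, 0, 85],
    [0, 0, 0, -33, 25, 0, 85],
    [0, 0, 0, -33, 25, 0, 85],
    [0, 0, 0, -33, 25, 0, 85],
    [0, 0, 0, -33, 25, 0, 85],
    [0, 0, 0, -33, 25, 0, 85]
  ]
}}

```text
clock: 1.32
tcp_pos: [0.4125, 0.2318, 0.3083]
tcp_rot: [2.308, 2.125, -0.012]
ft_force: [0.4, 0.4, -0.0]
gripper_width: 0.0848
```

Run:
```python
from h import *
rel([.52,.0,.31],84)
```

```text
t 1.32 yaw 85.27 pos [0.4125 0.2318 0.3083] q [ 0.46 -0.16  1.91 -0.01  1.4  -1.02] w 84.8 F [ 0.4  0.4 -0. ]
  turn [-0.09  0.52  1.27] shift(now axes) [-2.222e+02  1.263e+02  1.000e-01] shift(final axes) [-219.3  131.2   -1.7]
```

Emit:
{"api": "step_arm", "payload": {
  "increments": [
    [0, 0.5, 1.2, -32, 19, 0, 85],
    [0, 0, 0, -32, 19, 0, 85],
    [0, 0, 0, -32, 19, 0, 85],
    [0, 0, 0, -32, 19, 0, 85],
    [0, 0, 0, -32, 19, 0, 85],
    [0, 0, 0, -32, 19, 0, 85],
    [0, 0, 0, -27, 17, 0, 85],
    [0, 0, 0, 0, 0, 0, 85]
  ]
}}

```text
clock: 1.98
tcp_pos: [0.5246, -0.0187, 0.3071]
tcp_rot: [2.34, 2.093, -0.002]
ft_force: [-0.3, 0.6, -0.7]
gripper_width: 0.0851
```

Run:
```python
from h import *
rel([.52,.0,.31],84)
c=bot.camera("wrist"); np.savez("pics/wrist1.npz",**c); cv2.imwrite("pics/wrist1.png",cv2.resize(c["pixels"][:,:,::-1],None,fx=1.5,fy=1.5))
print(c["eye"],c["rotation"])
P=[[.5945,.0555,.174],[.5855,-.0475,.174],[.538,.0088,.174],[.589,.004,.12]]
print(proj(c,P).round(1))
```

```text
t 1.98 yaw 83.62 pos [ 0.5246 -0.0187  0.3071] q [-0.08 -0.06  1.82 -0.    1.38 -1.54] w 85.1 F [-0.3  0.6 -0.7]
  turn [ 0.02  0.13 -0.38] shift(now axes) [18.  -6.7 -3. ] shift(final axes) [18.1 -6.6 -2.9]
[ 0.45496676 -0.00989486  0.45017279] [-0.23198306 -0.20494156  1.44944409]
[[338.  235.6]
 [236.7 237.8]
 [287.7 187.6]
 [283.1 216.1]]
```

Run:
```python
from h import *
c=cam("wrist1")
for n,p,z in [("Y",(357,355),.174),("R",(512,351),.174),("B",(436,279),.174),("G",(428,325),.12),("s1",(23,137),.07),("s2",(43,234),.07),("s3",(61,321),.07),("fix",(757,138),.07),("orange",(311,124),.174)]:
    print(n,atz(c,p[0]/1.5-.2,p[1]/1.5-.2,z).round(4))
rel([.584,-.0462,.24],84)
```

```text
Y [ 0.5842 -0.0462  0.174 ]
R [0.5928 0.0587 0.174 ]
B [0.5365 0.0116 0.174 ]
G [0.5897 0.0063 0.12  ]
s1 [ 0.4098 -0.3055  0.07  ]
s2 [ 0.4891 -0.3154  0.07  ]
s3 [ 0.5691 -0.3253  0.07  ]
fix [0.4769 0.2891 0.07  ]
orange [ 0.4339 -0.0537  0.174 ]
t 2.03 yaw 83.63 pos [ 0.5236 -0.0167  0.3069] q [-0.08 -0.06  1.82 -0.    1.38 -1.54] w 84.8 F [-0.8  0.   0.3]
  turn [-0.07  0.03 -0.37] shift(now axes) [-22.6  63.4  66.9] shift(final axes) [-23.   63.2  66.9]
```

Emit:
{"api": "step_arm", "payload": {
  "increments": [
    [0, 0, -0.3, -11, 32, 0, 75],
    [0, 0, 0, -12, 31, 0, 75],
    [0, 0, 0, 0, 0, 30, 70],
    [0, 0, 0, 0, 0, 36, 70],
    [0, 0, 0, 0, 0, 0, 70]
  ]
}}

```text
clock: 2.45
tcp_pos: [0.5846, -0.044, 0.2398]
tcp_rot: [-2.335, -2.099, -0.003]
ft_force: [-1.6, 0.6, -0.8]
gripper_width: 0.0698
```

Run:
```python
from h import *
rel([.584,-.0462,.144],84)
```

```text
t 2.45 yaw 83.92 pos [ 0.5846 -0.044   0.2398] q [-0.12  0.09  1.79  0.    1.26 -1.58] w 69.8 F [-1.6  0.6 -0.8]
  turn [-0.01 -0.17 -0.08] shift(now axes) [-2.5 -0.4 95.8] shift(final axes) [-2.3 -0.4 95.8]
```

Emit:
{"api": "step_arm", "payload": {
  "increments": [
    [0, 0, 0, -2, 0, 25, 70],
    [0, 0, 0, 0, 0, 35, 70],
    [0, 0, 0, 0, 0, 26, 70],
    [0, 0, 0, 0, 0, 8, 70],
    [0, 0, 0, 0, 0, 0, 70]
  ],
  "squeeze": 70
}}

```text
clock: 2.87
tcp_pos: [0.5845, -0.0398, 0.1485]
tcp_rot: [-2.329, -2.105, -0.008]
ft_force: [0.6, -0.7, 0.5]
gripper_width: 0.0699
```

Run:
```python
from h import *
rel([.584,-.0462,.144],84)
c=bot.camera("wrist"); np.savez("pics/wrist2.npz",**c); cv2.imwrite("pics/wrist2.png",cv2.resize(c["pixels"][:,:,::-1],None,fx=1.5,fy=1.5))
```

```text
t 2.87 yaw 84.21 pos [ 0.5845 -0.0398  0.1485] q [-0.11  0.16  1.89  0.01  1.09 -1.59] w 69.9 F [ 0.6 -0.7  0.5]
  turn [ 0.09 -0.3   0.2 ] shift(now axes) [-6.5  0.1  4.5] shift(final axes) [-6.5  0.2  4.5]
```

Emit:
{"api": "step_arm", "payload": {
  "increments": [
    [0, 0, 0, -7, 0, 4, 70],
    [0, 0, 0, 0, 0, 0, 70]
  ]
}}

```text
clock: 3.08
tcp_pos: [0.5861, -0.0463, 0.1492]
tcp_rot: [2.327, 2.107, 0.014]
ft_force: [-0.1, -0.0, -0.1]
gripper_width: 0.0701
```

Run:
```python
from h import *
rel([.584,-.0462,.144],84)
c=bot.camera("wrist"); np.savez("pics/wrist3.npz",**c); cv2.imwrite("pics/wrist3.png",cv2.resize(c["pixels"][:,:,::-1],None,fx=1.5,fy=1.5))
```

```text
t 3.08 yaw 84.32 pos [ 0.5861 -0.0463  0.1492] q [-0.12  0.16  1.89  0.01  1.09 -1.6 ] w 70.1 F [-0.1 -0.  -0.1]
  turn [ 0.41 -0.29  0.32] shift(now axes) [-0.1 -2.1  5.2] shift(final axes) [-0.1 -2.1  5.2]
```

Emit:
{"api": "step_arm", "payload": {
  "increments": [
    [0, 0, 0, 0, -1, 5, 60],
    [0, 0, 0, 0, 0, 0, 36],
    [0, 0, 0, 0, 0, 0, 36],
    [0, 0, 0, 0, 0, 0, 36],
    [0, 0, 0, 0, 0, 0, 36],
    [0, 0, 0, 0, 0, 0, 36]
  ],
  "squeeze": 80
}}

```text
clock: 3.63
tcp_pos: [0.5888, -0.0469, 0.15]
tcp_rot: [2.324, 2.1, 0.025]
ft_force: [-0.0, -0.0, -0.4]
gripper_width: 0.0374
```

Run:
```python
from h import *
rel([.584,-.0462,.354],84)
```

```text
t 3.63 yaw 84.22 pos [ 0.5888 -0.0469  0.15  ] q [-0.13  0.16  1.89  0.01  1.08 -1.6 ] w 37.4 F [-0.  -0.  -0.4]
  turn [ 0.99 -0.32  0.22] shift(now axes) [   1.4   -1.4 -204.1] shift(final axes) [ 2.00e-01 -4.90e+00 -2.04e+02]
```

Emit:
{"api": "step_arm", "payload": {
  "increments": [
    [0, 0, 0, 0, -2, 2, 20],
    [0, 0, 0, 0, 0, 0, 20],
    [0, 0, 0, 0, 0, 0, 20]
  ],
  "squeeze": 80
}}

```text
clock: 3.88
tcp_pos: [0.5887, -0.0469, 0.15]
tcp_rot: [2.321, 2.098, 0.029]
ft_force: [0.3, -0.4, -1.1]
gripper_width: 0.0375
```

Run:
```python
from h import *
rel([.584,-.0462,.144],84)
c=bot.camera("wrist"); np.savez("pics/wrist4.npz",**c); cv2.imwrite("pics/wrist4.png",cv2.resize(c["pixels"][:,:,::-1],None,fx=1.5,fy=1.5))
```

```text
t 3.88 yaw 84.22 pos [ 0.5887 -0.0469  0.15  ] q [-0.13  0.16  1.89  0.01  1.07 -1.6 ] w 37.5 F [ 0.3 -0.4 -1.1]
  turn [ 1.25 -0.32  0.21] shift(now axes) [ 0.2 -4.9  5.9] shift(final axes) [ 0.2 -4.8  6. ]
```

Run:
```python
from h import *
s=bot.get_state()
for k in ["qpos","qvel","joint_efforts","wrist_torque","ft_force"]: print(k,s[k].round(4))
c=bot.camera("scene"); np.savez("pics/scene1.npz",**c);crop(0,"scene1",140,60,330,250,4,"c5")
c=bot.camera("side"); np.savez("pics/side1.npz",**c);crop(0,"side1",170,60,360,230,4,"c6")
s=bot.get_state(); print(s["tcp_pos"])
```

```text
qpos [-0.1253  0.1559  1.8894  0.007   1.0747 -1.5983]
qvel [ 0.0001 -0.0001 -0.0024 -0.0003 -0.0012 -0.001 ]
joint_efforts [ 1.64100e-01 -4.31422e+01 -3.42661e+01  2.14000e-02 -7.55000e-02
  6.70000e-03]
wrist_torque [ 0.0465 -0.0275  0.0011]
ft_force [ 0.432  -0.2157 -0.1389]
[ 0.58876024 -0.04691044  0.15004002]
```

Emit:
{"api": "step_arm", "payload": {
  "increments": [
    [0, 0, 0, 0, 0, 0, 60],
    [0, 0, 0, 0, 0, 0, 60],
    [1.3, -0.3, 0, 0, -5, 7, 60],
    [0.3, 0, 0, 0, 0, 2, 60]
  ]
}}

```text
clock: 4.37
tcp_pos: [0.5835, -0.0463, 0.1407]
tcp_rot: [-2.326, -2.102, 0.009]
ft_force: [-1.0, 0.6, -0.4]
gripper_width: 0.0602
```

Run:
```python
from h import *
rel([.584,-.0462,.144],84)
s=bot.get_state();print(s["qpos"].round(4))
```

```text
t 4.37 yaw 84.21 pos [ 0.5835 -0.0463  0.1407] q [-0.12  0.17  1.89 -0.    1.09 -1.59] w 60.2 F [-1.   0.6 -0.4]
  turn [-0.46  0.01  0.21] shift(now axes) [ 0.2  0.5 -3.3] shift(final axes) [ 0.2  0.5 -3.3]
[-1.2160e-01  1.7400e-01  1.8868e+00 -3.0000e-04  1.0888e+00 -1.5912e+00]
```

Emit:
{"api": "step_arm", "payload": {
  "increments": [
    [-0.3, 0, 0, 0, 0, -2, 45],
    [0, 0, 0, 0, 0, 0, 30],
    [0, 0, 0, 0, 0, 0, 30],
    [0, 0, 0, 0, 0, 0, 30]
  ],
  "squeeze": 80
}}

```text
clock: 4.7
tcp_pos: [0.5832, -0.0464, 0.1421]
tcp_rot: [-2.328, -2.105, 0.006]
ft_force: [-1.4, -0.1, -1.6]
gripper_width: 0.038
```

Run:
```python
from h import *
rel([.584,-.0462,.354],84)
s=bot.get_state();print(s["qpos"].round(4))
```

```text
t 4.70 yaw 84.23 pos [ 0.5832 -0.0464  0.1421] q [-0.12  0.17  1.89 -0.    1.09 -1.59] w 38.0 F [-1.4 -0.1 -1.6]
  turn [-0.27  0.04  0.23] shift(now axes) [ 1.000e-01 -3.000e-01 -2.119e+02] shift(final axes) [   0.3    0.7 -211.9]
[-1.2150e-01  1.7010e-01  1.8884e+00 -9.0000e-04  1.0878e+00 -1.5912e+00]
```

Emit:
{"api": "step_arm", "payload": {
  "increments": [
    [0, 0, 0, 0, 0, -10, 30],
    [0, 0, 0, 0, 0, -20, 30],
    [0, 0, 0, 0, 0, -30, 30],
    [0, 0, 0, 0, 0, -30, 30],
    [0, 0, 0, 0, 0, -20, 30],
    [0, 0, 0, 0, 0, 0, 30]
  ]
}}

```text
clock: 5.2
tcp_pos: [0.5755, -0.0452, 0.2445]
tcp_rot: [-2.314, -2.092, 0.03]
ft_force: [1.7, 0.3, -6.3]
gripper_width: 0.0379
```

Run:
```python
from h import *
rel([.5695,-.3258,.25],83)
c=bot.camera("scene"); np.savez("pics/scene2.npz",**c);crop(0,"scene2",140,60,330,250,4,"c5")
c=bot.camera("side"); np.savez("pics/side2.npz",**c);crop(0,"side2",170,60,360,230,4,"c6")
```

```text
t 5.20 yaw 84.23 pos [ 0.5755 -0.0452  0.2445] q [-0.12  0.09  1.78 -0.    1.3  -1.59] w 37.9 F [ 1.7  0.3 -6.3]
  turn [-1.67  0.01  1.23] shift(now axes) [-279.7   22.    -6.2] shift(final axes) [-279.2   28.2   -5.5]
```

Emit:
{"api": "step_arm", "payload": {
  "increments": [
    [-1.2, 0, 0.6, -15, 2, -3, 30],
    [-0.5, 0, 0.6, -32, 4, -2, 30],
    [0, 0, 0, -38, 4, 0, 30],
    [0, 0, 0, -38, 4, 0, 30],
    [0, 0, 0, -38, 4, 0, 30],
    [0, 0, 0, -38, 4, 0, 30],
    [0, 0, 0, -38, 4, 0, 30],
    [0, 0, 0, -28, 2, 0, 30],
    [0, 0, 0, -14, 0, 0, 30],
    [0, 0, 0, 0, 0, 0, 30]
  ]
}}

```text
clock: 6.13
tcp_pos: [0.5512, -0.3279, 0.2071]
tcp_rot: [-2.309, -2.056, 0.036]
ft_force: [-0.9, -0.2, -8.0]
gripper_width: 0.0385
```

Run:
```python
from h import *
rel([.5695,-.3258,.22],83)
c=bot.camera("scene"); np.savez("pics/scene3.npz",**c);crop(0,"scene3",0,100,180,280,4,"c5")
c=bot.camera("side"); np.savez("pics/side3.npz",**c);crop(0,"side3",260,140,420,300,4,"c6")
```

```text
t 6.13 yaw 83.33 pos [ 0.5512 -0.3279  0.2071] q [-0.57  0.25  1.66 -0.01  1.28 -2.02] w 38.5 F [-0.9 -0.2 -8. ]
  turn [-3.02 -0.91  0.36] shift(now axes) [  4.4  17.2 -13.8] shift(final axes) [  4.3  17.9 -12.9]
```

Emit:
{"api": "step_arm", "payload": {
  "increments": [
    [-2, -0.5, 0, 2, 10, -22, 30],
    [-1.6, -0.5, 0, 2, 8, -14, 30],
    [-0.5, 0, 0, 0, 2, -5, 30]
  ]
}}

```text
clock: 6.48
tcp_pos: [0.573, -0.3181, 0.2445]
tcp_rot: [2.339, 2.089, 0.024]
ft_force: [-0.3, -0.1, -6.5]
gripper_width: 0.0383
```

Run:
```python
from h import *
rel([.5695,-.3258,.22],83)
c=bot.camera("scene"); np.savez("pics/scene4.npz",**c);crop(0,"scene4",0,100,180,280,4,"c5")
c=bot.camera("side"); np.savez("pics/side4.npz",**c);crop(0,"side4",260,140,420,300,4,"c6")
```

```text
t 6.48 yaw 83.55 pos [ 0.573  -0.3181  0.2445] q [-0.55  0.21  1.64  0.01  1.28 -2.01] w 38.3 F [-0.3 -0.1 -6.5]
  turn [ 0.83 -0.45  0.54] shift(now axes) [-8.2 -3.  24.4] shift(final axes) [-8.  -2.5 24.5]
```

```bash
cat >> h.py <<'E'
def tri2(a,pa,b,pb):
    A=[];B=[]
    for s,p in ((a,pa),(b,pb)):
        e,d=ray(cam(s),*p); d/=np.linalg.norm(d); M=np.eye(3)-np.outer(d,d); A.append(M); B.append(M@e)
    x,r,_,_=np.linalg.lstsq(np.vstack(A),np.hstack(B),rcond=None); return x.round(4),(np.sqrt(r)*1e3).round(1)
E
python3 - <<'E'
from h import *
print(tri2("scene4",(76.5,240.5),"side4",(374,247)),tri2("scene4",(38.8,147.5),"side4",(390,189.5)))
E
```

```text
(array([ 0.5776, -0.3197,  0.1098]), array([0.4])) (array([ 0.5729, -0.3172,  0.2762]), array([2.1]))
```

Emit:
{"api": "step_arm", "payload": {
  "increments": [
    [0.7, -0.4, -0.3, -7, 0, 12, 30],
    [0.1, 0, 0, -1, -2, 10, 30],
    [0, 0, 0, 0, 0, 0, 30]
  ]
}}

```text
clock: 6.83
tcp_pos: [0.5712, -0.3257, 0.2244]
tcp_rot: [2.329, 2.1, -0.001]
ft_force: [-0.9, 1.3, -9.2]
gripper_width: 0.0381
```

```bash
cat >> h.py <<'E'
def snap(i,sc,sd):
    for n,b in (("scene",sc),("side",sd)):
        c=bot.camera(n); np.savez(f"pics/{n}{i}.npz",**c); crop(0,f"{n}{i}",*b,f"{n}{i}c")
    a=cv2.imread(f"pics/scene{i}c.png"); b=cv2.imread(f"pics/side{i}c.png")
    h=max(a.shape[0],b.shape[0]); o=np.zeros((h,a.shape[1]+b.shape[1],3),np.uint8); o[:a.shape[0],:a.shape[1]]=a; o[:b.shape[0],a.shape[1]:]=b
    cv2.imwrite(f"pics/both{i}.png",o)
E
python3 - <<'E'
from h import *
rel([.5695,-.3258,.2],83)
snap(5,(20,140,120,280,4),(330,160,430,300,4))
E
```

```text
t 6.83 yaw 84.09 pos [ 0.5712 -0.3257  0.2244] q [-0.56  0.23  1.66 -0.    1.25 -2.02] w 38.1 F [-0.9  1.3 -9.2]
  turn [0.21 0.23 1.09] shift(now axes) [-0.2 -1.8 24.4] shift(final axes) [-0.3 -1.7 24.4]
```

Run:
```python
from h import *
print(tri2("scene5",(74.8,250),"side5",(373,257)),tri2("scene5",(38.8,162),"side5",(389.5,200.3)))
```

```text
(array([ 0.5727, -0.3276,  0.0887]), array([0.])) (array([ 0.5717, -0.3239,  0.2551]), array([2.6]))
```

Emit:
{"api": "step_arm", "payload": {
  "increments": [
    [0, 0, 0, 0, -2, 10, 30],
    [0, 0, 0, 0, 0, 16, 30],
    [0, 0, 0, 0, 0, 16, 30],
    [0, 0, 0, 0, 0, 10, 30]
  ]
}}

```text
clock: 7.27
tcp_pos: [0.5714, -0.3277, 0.1733]
tcp_rot: [2.325, 2.094, 0.003]
ft_force: [-0.9, 0.3, -8.2]
gripper_width: 0.0382
```

Run:
```python
from h import *
rel([.5695,-.326,.1415],83)
```

```text
t 7.27 yaw 84.02 pos [ 0.5714 -0.3277  0.1733] q [-0.56  0.27  1.71 -0.    1.15 -2.02] w 38.2 F [-0.9  0.3 -8.2]
  turn [0.59 0.38 1.02] shift(now axes) [ 1.7 -2.4 31.8] shift(final axes) [ 1.5 -2.1 31.8]
```

Emit:
{"api": "step_arm", "payload": {
  "increments": [
    [0.5, 0.3, 0, 1, -2, 12, 30],
    [0, 0, 0, 0, 0, 10, 30],
    [0, 0, 0, 0, 0, 5, 30]
  ]
}}

```text
clock: 7.52
tcp_pos: [0.5681, -0.3263, 0.142]
tcp_rot: [-2.334, -2.101, 0.002]
ft_force: [-2.1, 3.5, 19.5]
gripper_width: 0.038
```

Run:
```python
from h import *
rel([.5695,-.326,.1415],83)
```

```text
t 7.52 yaw 83.98 pos [ 0.5681 -0.3263  0.142 ] q [-0.56  0.29  1.74 -0.    1.11 -2.02] w 38.0 F [-2.1  3.5 19.5]
  turn [-0.13 -0.02  0.98] shift(now axes) [0.4 1.4 0.5] shift(final axes) [0.5 1.3 0.5]
```

Emit:
{"api": "step_arm", "payload": {
  "increments": [
    [0, 0, 0, 0, 0, 0, 50],
    [0, 0, 0, 0, 0, 0, 66],
    [0, 0, 0, 0, 0, -5, 70],
    [0, 0, 0, 0, 0, -30, 70],
    [0, 0, 0, 0, 0, -40, 70],
    [0, 0, 0, 0, 0, -20, 70],
    [0, 0, 0, 0, 0, -10, 70]
  ]
}}

```text
clock: 8.1
tcp_pos: [0.5714, -0.3284, 0.2581]
tcp_rot: [2.329, 2.096, 0.003]
ft_force: [1.5, 0.2, 0.6]
gripper_width: 0.07
```

Run:
```python
from h import *
rel([.5368,.0105,.25],84)
snap(6,(20,140,140,280,4),(310,160,400,300,4))
```

```text
t 8.10 yaw 83.97 pos [ 0.5714 -0.3284  0.2581] q [-0.56  0.21  1.62 -0.    1.3  -2.02] w 70.0 F [1.5 0.2 0.6]
  turn [ 0.43  0.25 -0.03] shift(now axes) [333.4 -70.1   6.1] shift(final axes) [333.4 -69.9   8.1]
```

Emit:
{"api": "step_arm", "payload": {
  "increments": [
    [0.2, 0.2, 0, 20, -4, -2, 70],
    [0.2, 0, 0, 37, -8, -2, 70],
    [0, 0, 0, 37, -8, 0, 70],
    [0, 0, 0, 37, -8, 0, 70],
    [0, 0, 0, 37, -8, 0, 70],
    [0, 0, 0, 37, -8, 0, 70],
    [0, 0, 0, 37, -8, 0, 70],
    [0, 0, 0, 37, -8, 0, 70],
    [0, 0, 0, 34, -7, 0, 70],
    [0, 0, 0, 20, -3, 0, 70],
    [0, 0, 0, 0, 0, 0, 70]
  ]
}}

```text
clock: 9.12
tcp_pos: [0.5251, 0.029, 0.2448]
tcp_rot: [-2.329, -2.084, 0.017]
ft_force: [0.8, 0.2, -0.2]
gripper_width: 0.0702
```

Run:
```python
from h import *
rel([.5368,.0105,.22],84)
```

```text
t 9.12 yaw 83.63 pos [0.5251 0.029  0.2448] q [ 0.   -0.02  1.89  0.01  1.29 -1.46] w 70.2 F [ 0.8  0.2 -0.2]
  turn [-1.12 -0.16 -0.37] shift(now axes) [-17.2  14.1  24.5] shift(final axes) [-17.2  13.6  24.8]
```

Emit:
{"api": "step_arm", "payload": {
  "increments": [
    [-0.9, -0.1, -0.3, -16, 13, 0, 70],
    [-0.2, 0, 0, -1, 1, 10, 70]
  ]
}}

```text
clock: 9.28
tcp_pos: [0.536, 0.0134, 0.2333]
tcp_rot: [-2.328, -2.108, -0.0]
ft_force: [0.5, -0.4, 0.0]
gripper_width: 0.07
```

Run:
```python
from h import *
rel([.5368,.0105,.142],84)
```

```text
t 9.28 yaw 84.33 pos [0.536  0.0134 0.2333] q [-0.02 -0.    1.9   0.    1.25 -1.49] w 70.0 F [ 0.5 -0.4  0. ]
  turn [-0.04 -0.05  0.33] shift(now axes) [-2.9  1.1 91.3] shift(final axes) [-2.9  1.1 91.3]
```

Emit:
{"api": "step_arm", "payload": {
  "increments": [
    [0, 0, 0, -2, 1, 25, 70],
    [0, 0, 0, 0, 0, 35, 70],
    [0, 0, 0, 0, 0, 24, 70],
    [0, 0, 0, 0, 0, 7, 70]
  ]
}}

```text
clock: 9.62
tcp_pos: [0.534, 0.0104, 0.1355]
tcp_rot: [-2.33, -2.103, 0.002]
ft_force: [-0.7, 0.8, 0.4]
gripper_width: 0.0699
```

Run:
```python
from h import *
rel([.5368,.0105,.142],84)
```

```text
t 9.62 yaw 84.14 pos [0.534  0.0104 0.1355] q [-0.03  0.08  2.    0.    1.06 -1.5 ] w 69.9 F [-0.7  0.8  0.4]
  turn [-0.19 -0.06  0.14] shift(now axes) [ 0.4  2.7 -6.5] shift(final axes) [ 0.4  2.8 -6.5]
```

Emit:
{"api": "step_arm", "payload": {
  "increments": [
    [-0.2, 0, 0, 0, 3, -7, 60],
    [0, 0, 0, 0, 0, 0, 40],
    [0, 0, 0, 0, 0, 0, 30],
    [0, 0, 0, 0, 0, 0, 30],
    [0, 0, 0, 0, 0, 0, 30]
  ],
  "squeeze": 80
}}

```text
clock: 10.03
tcp_pos: [0.5324, 0.0092, 0.1387]
tcp_rot: [-2.329, -2.096, 0.011]
ft_force: [-0.5, 0.3, -8.2]
gripper_width: 0.0384
```

Run:
```python
from h import *
rel([.5368,.0105,.142],84)
```

```text
t 10.03 yaw 83.97 pos [0.5324 0.0092 0.1387] q [-0.03  0.08  2.    0.    1.08 -1.5 ] w 38.4 F [-0.5  0.3 -8.2]
  turn [-0.63 -0.04 -0.03] shift(now axes) [ 1.7  4.2 -3.3] shift(final axes) [ 1.7  4.2 -3.3]
```

Emit:
{"api": "step_arm", "payload": {
  "increments": [
    [0, 0, 0, 0, 0, -12, 30],
    [0, 0, 0, 0, 0, -25, 30],
    [0, 0, 0, 0, 0, -35, 30],
    [0, 0, 0, 0, 0, -35, 30],
    [-0.3, 0, 0, 0, 1, -20, 30]
  ]
}}

```text
clock: 10.45
tcp_pos: [0.5267, 0.0091, 0.2624]
tcp_rot: [-2.32, -2.088, 0.031]
ft_force: [2.0, 1.0, -7.7]
gripper_width: 0.0383
```

Run:
```python
from h import *
rel([.490,-.316,.26],83.5)
```

```text
t 10.45 yaw 83.97 pos [0.5267 0.0091 0.2624] q [-0.03 -0.02  1.86  0.    1.33 -1.5 ] w 38.3 F [ 2.   1.  -7.7]
  turn [-1.64  0.08  0.47] shift(now axes) [-327.1   -2.3    2.9] shift(final axes) [-327.1    0.4    2.4]
```

Emit:
{"api": "step_arm", "payload": {
  "increments": [
    [-1, 0, 0, -18, 1, -4, 30],
    [-1, 0, 0, -34, 1, -4, 30],
    [-0.4, 0, 0, -38, 2, -4, 30],
    [-0.3, 0, 0, -38, 2, -4, 30],
    [-0.3, 0, 0, -38, 2, -4, 30],
    [-0.3, 0, 0, -38, 2, -4, 30],
    [-0.3, 0, 0, -38, 2, -4, 30],
    [-0.3, 0, 0, -36, 2, -4, 30],
    [-0.3, 0, 0, -26, 2, -4, 30],
    [-0.3, 0, 0, -12, 1, -3, 30]
  ]
}}

```text
clock: 11.28
tcp_pos: [0.5092, -0.3144, 0.319]
tcp_rot: [2.287, 2.081, 0.069]
ft_force: [-0.2, 0.6, -8.8]
gripper_width: 0.0383
```

Run:
```python
from h import *
rel([.490,-.316,.22],83.5)
```

```text
t 11.28 yaw 84.61 pos [ 0.5092 -0.3144  0.319 ] q [-0.61  0.04  1.7   0.03  1.34 -2.1 ] w 38.3 F [-0.2  0.6 -8.8]
  turn [ 3.8  -0.05  1.11] shift(now axes) [ -3.4 -25.5  97.5] shift(final axes) [ -3.7 -18.9  99. ]
```

Emit:
{"api": "step_arm", "payload": {
  "increments": [
    [1.9, 0, 0.5, -2, -11, 18, 30],
    [1.9, 0, 0.5, -1, -10, 30, 30],
    [0, 0, 0, 0, 0, 25, 30],
    [0, 0, 0, 0, 0, 8, 30]
  ]
}}

```text
clock: 11.62
tcp_pos: [0.4884, -0.319, 0.2387]
tcp_rot: [2.348, 2.084, -0.004]
ft_force: [-1.3, 0.2, -8.9]
gripper_width: 0.0386
```

Run:
```python
from h import *
rel([.490,-.316,.22],83.5)
snap(7,(20,120,120,260,4),(300,160,400,300,4))
```

```text
t 11.62 yaw 83.16 pos [ 0.4884 -0.319   0.2387] q [-0.62  0.09  1.8  -0.    1.26 -2.07] w 38.6 F [-1.3  0.2 -8.9]
  turn [-0.    0.17 -0.34] shift(now axes) [ 3.2  1.2 18.7] shift(final axes) [ 3.1  1.2 18.7]
```

Run:
```python
from h import *
c=cam("side7")
for z in (.1,.106,.112): print(atz(c,341.5,270.7,z).round(4))
print(atz(c,337,280,.07).round(4), atz(c,300+(549-400)/4,160+482/4,.07).round(4))
print("disc",atz(c,300+(622-400)/4,160+214/4,.2387+.035).round(4))
```

```text
[ 0.494 -0.318  0.1  ]
[ 0.4907 -0.3202  0.106 ]
[ 0.4873 -0.3224  0.112 ]
[ 0.4891 -0.317   0.07  ] [ 0.4887 -0.3181  0.07  ]
disc [ 0.49   -0.3175  0.2737]
```

Tip sits within about 3 mm of the bore axis, so I go down.

Emit:
{"api": "step_arm", "payload": {
  "increments": [
    [0, 0, 0, 2, -1, 12, 30],
    [0, 0, 0, 0, 0, 18, 30],
    [0, 0, 0, 0, 0, 18, 30],
    [0, 0, 0, 0, 0, 14, 30]
  ]
}}

```text
clock: 12.05
tcp_pos: [0.4941, -0.3168, 0.1855]
tcp_rot: [2.332, 2.079, 0.004]
ft_force: [2.7, -2.3, -0.0]
gripper_width: 0.0385
```

Run:
```python
from h import *
rel([.487,-.3165,.139],83.5)
```

```text
t 12.05 yaw 83.42 pos [ 0.4941 -0.3168  0.1855] q [-0.61  0.12  1.86 -0.    1.14 -2.07] w 38.5 F [ 2.7 -2.3 -0. ]
  turn [ 0.83  0.57 -0.08] shift(now axes) [-0.  -7.8 46.4] shift(final axes) [-0.5 -7.1 46.5]
```

Emit:
{"api": "step_arm", "payload": {
  "increments": [
    [0.8, 0.5, 0, 0, -8, -2, 30],
    [0, 0, 0, 0, -1, 6, 30]
  ]
}}

```text
clock: 12.22
tcp_pos: [0.4856, -0.3145, 0.1822]
tcp_rot: [2.342, 2.092, -0.0]
ft_force: [0.8, 0.0, -7.4]
gripper_width: 0.0381
```

Run:
```python
from h import *
rel([.487,-.3165,.139],83.5)
```

```text
t 12.22 yaw 83.55 pos [ 0.4856 -0.3145  0.1822] q [-0.62  0.12  1.87 -0.    1.15 -2.08] w 38.1 F [ 0.8  0.  -7.4]
  turn [0.03 0.05 0.05] shift(now axes) [-1.8  1.6 43.2] shift(final axes) [-1.8  1.6 43.2]
```

Emit:
{"api": "step_arm", "payload": {
  "increments": [
    [0.1, 0, 0, -1, 0, 10, 30],
    [0.1, 0, 0, 0, -1, 14, 30],
    [0.1, 0, 0, 0, -1, 9, 30]
  ]
}}

```text
clock: 12.47
tcp_pos: [0.4856, -0.316, 0.1509]
tcp_rot: [2.34, 2.091, -0.003]
ft_force: [-0.7, -0.3, -7.9]
gripper_width: 0.0379
```

Run:
```python
from h import *
rel([.487,-.3165,.139],83.5)
```

```text
t 12.47 yaw 83.58 pos [ 0.4856 -0.316   0.1509] q [-0.62  0.15  1.9  -0.    1.09 -2.08] w 37.9 F [-0.7 -0.3 -7.9]
  turn [0.1  0.23 0.08] shift(now axes) [-0.3  1.5 11.9] shift(final axes) [-0.3  1.5 11.9]
```

Emit:
{"api": "step_arm", "payload": {
  "increments": [
    [0, 0.1, 0, 0, 0, 8, 30],
    [0, 0, 0, 0, 0, 6, 30]
  ]
}}

```text
clock: 12.63
tcp_pos: [0.487, -0.3162, 0.1381]
tcp_rot: [2.339, 2.09, 0.002]
ft_force: [-9.0, 10.1, 41.8]
gripper_width: 0.0381
```

Run:
```python
from h import *
rel([.487,-.3165,.139],83.5)
```

```text
t 12.63 yaw 83.55 pos [ 0.487  -0.3162  0.1381] q [-0.62  0.16  1.91  0.    1.07 -2.08] w 38.1 F [-9.  10.1 41.8]
  turn [0.26 0.11 0.05] shift(now axes) [-0.3  0.1 -0.9] shift(final axes) [-0.3  0.  -0.9]
```

Emit:
{"api": "step_arm", "payload": {
  "increments": [
    [0, 0, 0, 0, 0, -1, 50],
    [0, 0, 0, 0, 0, 0, 66],
    [0, 0, 0, 0, 0, -5, 70],
    [0, 0, 0, 0, 0, -30, 70],
    [0, 0, 0, 0, 0, -40, 70],
    [0, 0, 0, 0, 0, -25, 70],
    [0, 0, 0, 0, 0, -12, 70]
  ]
}}

```text
clock: 13.22
tcp_pos: [0.4888, -0.3178, 0.2586]
tcp_rot: [2.336, 2.085, 0.005]
ft_force: [0.6, -0.7, 0.7]
gripper_width: 0.0701
```

Run:
```python
from h import *
rel([.5935,.058,.26],84)
snap(8,(30,120,130,260,4),(290,160,390,300,4))
```

```text
t 13.22 yaw 83.51 pos [ 0.4888 -0.3178  0.2586] q [-0.62  0.07  1.78  0.    1.28 -2.08] w 70.1 F [ 0.6 -0.7  0.7]
  turn [ 0.59  0.27 -0.49] shift(now axes) [385.2  61.6  -2.6] shift(final axes) [384.7  64.9  -1.4]
```

Both are seated upright. Now I go to red.

Emit:
{"api": "step_arm", "payload": {
  "increments": [
    [0.3, 0.2, -0.4, 20, 3, -3, 70],
    [0.2, 0, 0, 36, 6, -2, 70],
    [0, 0, 0, 38, 6, -1, 70],
    [0, 0, 0, 38, 6, -1, 70],
    [0, 0, 0, 38, 6, -1, 70],
    [0, 0, 0, 38, 6, -1, 70],
    [0, 0, 0, 38, 6, -1, 70],
    [0, 0, 0, 38, 6, -1, 70],
    [0, 0, 0, 38, 6, -1, 70],
    [0, 0, 0, 34, 6, -1, 70],
    [0, 0, 0, 18, 3, 0, 70]
  ]
}}

```text
clock: 14.23
tcp_pos: [0.5864, 0.0577, 0.251]
tcp_rot: [-2.342, -2.08, 0.021]
ft_force: [0.4, -0.2, -0.8]
gripper_width: 0.0697
```

Run:
```python
from h import *
rel([.5935,.058,.22],84)
```

```text
t 14.23 yaw 83.22 pos [0.5864 0.0577 0.251 ] q [ 0.06  0.1   1.76 -0.    1.3  -1.4 ] w 69.7 F [ 0.4 -0.2 -0.8]
  turn [-0.89  0.22 -0.78] shift(now axes) [ 1.3  7.5 30.9] shift(final axes) [ 1.1  7.  31. ]
```

Emit:
{"api": "step_arm", "payload": {
  "increments": [
    [-0.9, 0.2, -0.5, 1, 7, 10, 70],
    [-0.1, 0, 0, 0, 0, 30, 70],
    [0, 0, 0, 0, 0, 36, 70],
    [0, 0, 0, 0, 0, 20, 70],
    [0, 0, 0, 0, 0, 5, 70]
  ]
}}

```text
clock: 14.65
tcp_pos: [0.5932, 0.0661, 0.1403]
tcp_rot: [-2.328, -2.108, -0.001]
ft_force: [-0.9, 0.4, -0.5]
gripper_width: 0.0695
```

Run:
```python
from h import *
rel([.5935,.058,.142],84)
c=bot.camera("wrist"); cv2.imwrite("pics/wrist9.png",cv2.resize(c["pixels"][:,:,::-1],None,fx=1.5,fy=1.5))
```

```text
t 14.65 yaw 84.33 pos [0.5932 0.0661 0.1403] q [ 0.07  0.19  1.87  0.    1.08 -1.4 ] w 69.5 F [-0.9  0.4 -0.5]
  turn [ 0.01 -0.07  0.33] shift(now axes) [-8.1  1.1 -1.7] shift(final axes) [-8.1  1.1 -1.7]
```

Emit:
{"api": "step_arm", "payload": {
  "increments": [
    [0, 0, 0, -9, 1, -2, 65],
    [0, 0, 0, 0, 1, 0, 40],
    [0, 0, 0, 0, 0, 0, 30],
    [0, 0, 0, 0, 0, 0, 30],
    [0, 0, 0, 0, 0, 0, 30]
  ],
  "squeeze": 80
}}

```text
clock: 15.12
tcp_pos: [0.5935, 0.0549, 0.1424]
tcp_rot: [-2.328, -2.105, 0.002]
ft_force: [-0.0, -0.3, -6.7]
gripper_width: 0.0384
```

Run:
```python
from h import *
rel([.5935,.058,.142],84)
```

```text
t 15.12 yaw 84.24 pos [0.5935 0.0549 0.1424] q [ 0.05  0.19  1.87  0.    1.09 -1.42] w 38.4 F [-0.  -0.3 -6.7]
  turn [-0.16 -0.03  0.24] shift(now axes) [ 3.1 -0.4  0.4] shift(final axes) [ 3.1 -0.4  0.4]
```

Emit:
{"api": "step_arm", "payload": {
  "increments": [
    [0, 0, 0, 0, 0, -12, 30],
    [0, 0, 0, 0, 0, -28, 30],
    [0, 0, 0, 0, 0, -38, 30],
    [0, 0, 0, 0, 0, -38, 30],
    [0, 0, 0, 0, 0, -36, 30],
    [0, 0, 0, 0, 0, -18, 30]
  ]
}}

```text
clock: 15.62
tcp_pos: [0.5856, 0.0537, 0.3093]
tcp_rot: [-2.317, -2.093, 0.034]
ft_force: [2.0, -0.6, -6.0]
gripper_width: 0.0382
```

Run:
```python
from h import *
rel([.411,-.306,.31],83.5)
```

```text
t 15.62 yaw 84.20 pos [0.5856 0.0537 0.3093] q [ 0.05  0.08  1.67  0.    1.42 -1.42] w 38.2 F [ 2.  -0.6 -6. ]
  turn [-1.64  0.23  0.7 ] shift(now axes) [-375.5 -137.3    4.6] shift(final axes) [-377.1 -132.8   -0.7]
```

Emit:
{"api": "step_arm", "payload": {
  "increments": [
    [-0.8, 0, 0, -18, -6, -2, 30],
    [-0.8, 0, 0, -34, -12, -2, 30],
    [-0.2, 0, 0, -37, -13, -2, 30],
    [0, 0, 0, -37, -13, -2, 30],
    [0, 0, 0, -37, -13, -2, 30],
    [0, 0, 0, -37, -13, -2, 30]
  ]
}}

```text
clock: 16.12
tcp_pos: [0.4978, -0.1361, 0.3338]
tcp_rot: [2.305, 2.113, 0.025]
ft_force: [1.5, -1.1, -7.0]
gripper_width: 0.0382
```

Run:
```python
from h import *
rel([.411,-.306,.31],83.5)
```

```text
t 16.12 yaw 85.01 pos [ 0.4978 -0.1361  0.3338] q [-0.32 -0.1   1.81  0.01  1.41 -1.8 ] w 38.2 F [ 1.5 -1.1 -7. ]
  turn [ 1.24 -0.13  1.5 ] shift(now axes) [-176.8  -72.2   21.9] shift(final axes) [-178.6  -67.    23.8]
```

Emit:
{"api": "step_arm", "payload": {
  "increments": [
    [0.6, 0, 0.8, -36, -14, 6, 30],
    [0.6, 0, 0.7, -36, -14, 8, 30],
    [0, 0, 0, -36, -13, 8, 30],
    [0, 0, 0, -34, -13, 8, 30],
    [0, 0, 0, -24, -8, 8, 30],
    [0, 0, 0, -8, -3, 8, 30],
    [0, 0, 0, 0, 0, 8, 30]
  ]
}}

```text
clock: 16.7
tcp_pos: [0.4033, -0.3154, 0.2847]
tcp_rot: [2.347, 2.077, -0.002]
ft_force: [0.6, 0.4, -6.6]
gripper_width: 0.0383
```

Run:
```python
from h import *
rel([.411,-.306,.24],83.5)
```

```text
t 16.70 yaw 83.03 pos [ 0.4033 -0.3154  0.2847] q [-0.71 -0.08  1.88 -0.    1.34 -2.16] w 38.3 F [ 0.6  0.4 -6.6]
  turn [ 0.26  0.34 -0.47] shift(now axes) [10.5  6.3 44.7] shift(final axes) [10.2  6.5 44.7]
```

Emit:
{"api": "step_arm", "payload": {
  "increments": [
    [0.3, 0.3, 0, 9, 5, 15, 30],
    [0, 0, 0, 1, 1, 22, 30],
    [0, 0, 0, 0, 0, 10, 30]
  ]
}}

```text
clock: 16.95
tcp_pos: [0.4115, -0.3044, 0.2368]
tcp_rot: [2.355, 2.078, 0.003]
ft_force: [0.2, 1.5, -8.2]
gripper_width: 0.0381
```

Run:
```python
from h import *
rel([.411,-.306,.22],83.5)
snap(9,(30,100,130,240,4),(260,160,360,310,4))
```

```text
t 16.95 yaw 82.84 pos [ 0.4115 -0.3044  0.2368] q [-0.69 -0.05  1.94  0.    1.25 -2.13] w 38.1 F [ 0.2  1.5 -8.2]
  turn [ 0.11 -0.05 -0.66] shift(now axes) [-1.6 -0.3 16.8] shift(final axes) [-1.6 -0.3 16.8]
```

Run:
```python
from h import *
c=cam("side9")
print(atz(c,303.2,288.2,.1).round(4), atz(c,302.5,298.5,.07).round(4))
```

```text
[ 0.4108 -0.3036  0.1   ] [ 0.409  -0.3077  0.07  ]
```

Emit:
{"api": "step_arm", "payload": {
  "increments": [
    [0, 0, -0.4, -1, 0, 12, 30],
    [0.1, 0, 0, 0, -1, 16, 30],
    [0.1, 0, 0, 0, -1, 14, 30]
  ]
}}

```text
clock: 17.3
tcp_pos: [0.4142, -0.3052, 0.199]
tcp_rot: [2.336, 2.089, 0.003]
ft_force: [0.2, -0.7, -6.9]
gripper_width: 0.0378
```

Run:
```python
from h import *
rel([.411,-.306,.143],83.5)
```

```text
t 17.30 yaw 83.60 pos [ 0.4142 -0.3052  0.199 ] q [-0.68 -0.02  1.98  0.    1.17 -2.14] w 37.8 F [ 0.2 -0.7 -6.9]
  turn [0.38 0.21 0.1 ] shift(now axes) [-1.  -3.5 56. ] shift(final axes) [-1.2 -3.1 56. ]
```

Emit:
{"api": "step_arm", "payload": {
  "increments": [
    [0.3, 0.2, 0, -3, -3, 12, 30],
    [0.1, 0, 0, 0, -1, 16, 30],
    [0.1, 0, 0, 0, -1, 14, 30]
  ]
}}

```text
clock: 17.55
tcp_pos: [0.4113, -0.3078, 0.1567]
tcp_rot: [2.336, 2.097, -0.001]
ft_force: [-0.7, -0.3, -8.1]
gripper_width: 0.0382
```

Run:
```python
from h import *
rel([.411,-.306,.143],83.5)
```

```text
t 17.55 yaw 83.83 pos [ 0.4113 -0.3078  0.1567] q [-0.69  0.02  2.03 -0.    1.09 -2.15] w 38.2 F [-0.7 -0.3 -8.1]
  turn [0.1  0.13 0.33] shift(now axes) [ 1.8 -0.5 13.7] shift(final axes) [ 1.8 -0.5 13.7]
```

Emit:
{"api": "step_arm", "payload": {
  "increments": [
    [0.1, 0, 0, 1, 0, 10, 30],
    [0, 0, 0, 0, 0, 5, 30]
  ]
}}

```text
clock: 17.72
tcp_pos: [0.4121, -0.3065, 0.1416]
tcp_rot: [2.336, 2.099, -0.001]
ft_force: [-5.9, 8.8, 30.8]
gripper_width: 0.0381
```

Run:
```python
from h import *
rel([.411,-.306,.143],83.5)
```

```text
t 17.72 yaw 83.87 pos [ 0.4121 -0.3065  0.1416] q [-0.69  0.03  2.04 -0.    1.07 -2.15] w 38.1 F [-5.9  8.8 30.8]
  turn [0.   0.07 0.37] shift(now axes) [ 0.4 -1.1 -1.4] shift(final axes) [ 0.4 -1.1 -1.4]
```

Seated on contact; I release and rise.

Emit:
{"api": "step_arm", "payload": {
  "increments": [
    [0, 0, 0, 0, 0, -1, 50],
    [0, 0, 0, 0, 0, 0, 66],
    [0, 0, 0, 0, 0, -5, 70],
    [0, 0, 0, 0, 0, -30, 70],
    [0, 0, 0, 0, 0, -40, 70],
    [0, 0, 0, 0, 0, -25, 70],
    [0, 0, 0, 0, 0, -12, 70]
  ]
}}

```text
clock: 18.3
tcp_pos: [0.4159, -0.3089, 0.2663]
tcp_rot: [2.326, 2.093, 0.001]
ft_force: [0.3, -0.5, 0.4]
gripper_width: 0.0703
```

Run:
```python
from h import *
rel([.588,.0057,.22],84)
snap(10,(30,120,130,260,4),(270,200,390,320,4))
```

```text
t 18.30 yaw 83.96 pos [ 0.4159 -0.3089  0.2663] q [-0.69 -0.06  1.9  -0.    1.3  -2.15] w 70.3 F [ 0.3 -0.5  0.4]
  turn [ 0.55  0.42 -0.04] shift(now axes) [331.3 137.7  45.1] shift(final axes) [330.8 138.3  46.3]
```

Emit:
{"api": "step_arm", "payload": {
  "increments": [
    [0.3, 0.3, 0, 18, 8, 0, 70],
    [0.2, 0.1, 0, 34, 14, 0, 70],
    [0, 0, 0, 36, 15, 0, 70],
    [0, 0, 0, 36, 15, 0, 70],
    [0, 0, 0, 36, 15, 0, 70],
    [0, 0, 0, 36, 15, 0, 70],
    [0, 0, 0, 36, 15, 0, 70],
    [0, 0, 0, 36, 15, 0, 70],
    [0, 0, 0, 34, 15, 0, 70],
    [0, 0, 0, 22, 10, 0, 70],
    [0, 0, 0, 6, 3, 0, 70]
  ]
}}

```text
clock: 19.32
tcp_pos: [0.5991, 0.0132, 0.2661]
tcp_rot: [2.334, 2.082, 0.003]
ft_force: [-0.2, 0.2, -0.9]
gripper_width: 0.07
```

Run:
```python
from h import *
rel([.588,.0057,.2],84)
c=bot.camera("wrist");np.savez("pics/wrist11.npz",**c); cv2.imwrite("pics/wrist11.png",cv2.resize(c["pixels"][:,:,::-1],None,fx=1.5,fy=1.5))
```

```text
t 19.32 yaw 83.47 pos [0.5991 0.0132 0.2661] q [-0.01  0.09  1.74 -0.01  1.3  -1.47] w 70.0 F [-0.2  0.2 -0.9]
  turn [ 0.69  0.47 -0.53] shift(now axes) [ -8.2 -11.   66. ] shift(final axes) [ -8.6 -10.3  66.1]
```

Run:
```python
from h import *
c=cam("wrist11")
for n,p,z in [("B",(376,159),.07),("Y",(311,231),.07),("R",(445,228),.07),("G",(375.5,245),.12)]:
    print(n,atz(c,p[0]/1.5-.2,p[1]/1.5-.2,z).round(4))
```

```text
B [0.5352 0.0106 0.07  ]
Y [ 0.5826 -0.0457  0.07  ]
R [0.5919 0.0571 0.07  ]
G [0.5886 0.0055 0.12  ]
```

Emit:
{"api": "step_arm", "payload": {
  "increments": [
    [0.6, 0.4, -0.4, -8, -10, 15, 70],
    [0.1, 0, 0, 0, 0, 35, 70],
    [0, 0, 0, 0, 0, 35, 70],
    [0, 0, 0, 0, 0, 20, 70]
  ]
}}

```text
clock: 19.7
tcp_pos: [0.593, 0.0035, 0.1651]
tcp_rot: [2.324, 2.096, 0.012]
ft_force: [-1.3, -0.2, -0.5]
gripper_width: 0.0701
```

Run:
```python
from h import *
rel([.588,.0055,.087],84)
```

```text
t 19.70 yaw 84.08 pos [0.593  0.0035 0.1651] q [-0.03  0.15  1.86 -0.    1.11 -1.5 ] w 70.1 F [-1.3 -0.2 -0.5]
  turn [0.8  0.15 0.08] shift(now axes) [ 1.7 -6.3 78.1] shift(final axes) [ 1.4 -5.2 78.1]
```

Emit:
{"api": "step_arm", "payload": {
  "increments": [
    [0.8, 0.1, 0, 1, -6, 15, 70],
    [0.1, 0, 0, 0, 0, 25, 70],
    [0, 0, 0, 0, 0, 25, 70],
    [0, 0, 0, 0, 0, 12, 70]
  ]
}}

```text
clock: 20.03
tcp_pos: [0.5822, 0.0002, 0.0824]
tcp_rot: [-2.334, -2.096, 0.012]
ft_force: [-1.2, -0.6, 0.4]
gripper_width: 0.0701
```

Run:
```python
from h import *
rel([.588,.0055,.087],84)
```

```text
t 20.03 yaw 83.85 pos [5.822e-01 2.000e-04 8.240e-02] q [-0.04  0.23  1.94 -0.    0.98 -1.5 ] w 70.1 F [-1.2 -0.6  0.4]
  turn [-0.48  0.17 -0.15] shift(now axes) [ 5.9  5.1 -4.6] shift(final axes) [ 5.9  5.2 -4.6]
```

Emit:
{"api": "step_arm", "payload": {
  "increments": [
    [-0.5, 0.1, 0, 6, 6, -5, 65],
    [0, 0, 0, 0, 1, 0, 60]
  ]
}}

```text
clock: 20.2
tcp_pos: [0.5867, 0.0042, 0.0842]
tcp_rot: [-2.337, -2.094, 0.009]
ft_force: [1.0, -0.3, 0.5]
gripper_width: 0.06
```

Run:
```python
from h import *
rel([.588,.0055,.087],84)
c=bot.camera("wrist"); cv2.imwrite("pics/wrist12.png",cv2.resize(c["pixels"][:,:,::-1],None,fx=1.5,fy=1.5))
```

```text
t 20.20 yaw 83.73 pos [0.5867 0.0042 0.0842] q [-0.03  0.24  1.93 -0.    0.98 -1.49] w 60.0 F [ 1.  -0.3  0.5]
  turn [-0.39  0.1  -0.27] shift(now axes) [ 1.4  1.1 -2.8] shift(final axes) [ 1.4  1.2 -2.8]
```

Centred; close on the nut.

Emit:
{"api": "step_arm", "payload": {
  "increments": [
    [-0.3, 0, 0, 0, 1, -2, 45],
    [0, 0, 0, 0, 0, 0, 30],
    [0, 0, 0, 0, 0, 0, 30],
    [0, 0, 0, 0, 0, 0, 30]
  ],
  "squeeze": 70
}}

```text
clock: 20.58
tcp_pos: [0.5902, 0.0039, 0.091]
tcp_rot: [2.336, 2.094, 0.002]
ft_force: [0.5, -0.1, -5.1]
gripper_width: 0.0381
```

Run:
```python
from h import *
rel([.588,.0055,.087],84)
```

```text
t 20.58 yaw 83.76 pos [0.5902 0.0039 0.091 ] q [-0.03  0.23  1.92 -0.    0.99 -1.5 ] w 38.1 F [ 0.5 -0.1 -5.1]
  turn [ 0.24  0.1  -0.24] shift(now axes) [ 1.4 -2.4  4. ] shift(final axes) [ 1.4 -2.4  4. ]
```

Emit:
{"api": "step_arm", "payload": {
  "increments": [
    [0, 0, 0, 0, 0, -12, 30],
    [0, 0, 0, 0, 0, -28, 30],
    [0, 0, 0, 0, 0, -38, 30],
    [0, 0, 0, 0, 0, -38, 30],
    [0, 0, 0, 0, 0, -20, 30]
  ]
}}

```text
clock: 21.0
tcp_pos: [0.5815, 0.0045, 0.2239]
tcp_rot: [-2.33, -2.091, 0.023]
ft_force: [2.0, -0.2, -4.0]
gripper_width: 0.0383
```

Run:
```python
from h import *
rel([.4785,.2885,.22],84)
```

```text
t 21.00 yaw 83.81 pos [0.5815 0.0045 0.2239] q [-0.03  0.11  1.8  -0.    1.25 -1.5 ] w 38.3 F [ 2.  -0.2 -4. ]
  turn [-1.03  0.22 -0.2 ] shift(now axes) [ 271.2 -133.     5.2] shift(final axes) [ 271.6 -132.1    3.9]
```

Emit:
{"api": "step_arm", "payload": {
  "increments": [
    [-0.5, 0.1, 0, 18, -9, 1, 30],
    [-0.5, 0.1, 0, 33, -16, 2, 30],
    [0, 0, 0, 36, -17, 2, 30],
    [0, 0, 0, 36, -17, 2, 30],
    [0, 0, 0, 36, -17, 2, 30],
    [0, 0, 0, 36, -17, 2, 30],
    [0, 0, 0, 34, -16, 2, 30],
    [0, 0, 0, 24, -12, 2, 30],
    [0, 0, 0, 8, -4, 1, 30]
  ]
}}

```text
clock: 21.75
tcp_pos: [0.4876, 0.284, 0.2232]
tcp_rot: [2.336, 2.077, 0.027]
ft_force: [0.1, 0.1, -5.4]
gripper_width: 0.0384
```

Run:
```python
from h import *
rel([.4785,.2885,.2],84)
```

```text
t 21.75 yaw 83.28 pos [0.4876 0.284  0.2232] q [ 0.49  0.05  1.87 -0.01  1.21 -0.96] w 38.4 F [ 0.1  0.1 -5.4]
  turn [ 1.33 -0.11 -0.72] shift(now axes) [  3.4 -10.1  23. ] shift(final axes) [ 3.5 -9.5 23.2]
```

Emit:
{"api": "step_arm", "payload": {
  "increments": [
    [1.2, 0, -0.4, 3, -9, 6, 30],
    [0.2, 0, -0.2, 0, -1, 15, 30],
    [0, 0, 0, 0, 0, 5, 30]
  ]
}}

```text
clock: 22.0
tcp_pos: [0.4764, 0.2906, 0.1975]
tcp_rot: [-2.328, -2.105, -0.002]
ft_force: [0.1, -2.0, -6.6]
gripper_width: 0.0383
```

Run:
```python
from h import *
rel([.4785,.2885,.15],84)
snap(13,(290,60,390,200,4),(130,40,230,180,4))
```

```text
t 22.00 yaw 84.26 pos [0.4764 0.2906 0.1975] q [ 0.5   0.07  1.9   0.    1.18 -0.97] w 38.3 F [ 0.1 -2.  -6.6]
  turn [-0.06 -0.18  0.26] shift(now axes) [-2.   2.3 47.5] shift(final axes) [-1.9  2.3 47.5]
```

Run:
```python
from h import *
print(tri2("scene13",(336,130.7),"side13",(173,107.2)),tri2("scene13",(335.2,148.5),"side13",(176.7,121)))
for s,p,b in (("scene13",(336,130.7),(335.2,148.5)),("side13",(173,107.2),(176.7,121))): print(atz(cam(s),*p,.113).round(4),atz(cam(s),*b,.07).round(4))
```

```text
(array([0.4758, 0.2927, 0.114 ]), array([0.2])) (array([0.4803, 0.2928, 0.0664]), array([0.7]))
[0.474  0.2944 0.113 ] [0.4851 0.2888 0.07  ]
[0.4762 0.2936 0.113 ] [0.4783 0.288  0.07  ]
```

Emit:
{"api": "step_arm", "payload": {
  "increments": [
    [0, -0.1, 0.2, -3, 4, 12, 30],
    [0, 0, 0, 0, 0, 14, 30],
    [0, 0, 0, 0, 0, 10, 30],
    [0, 0, 0, 0, 0, 3, 30]
  ]
}}

```text
clock: 22.43
tcp_pos: [0.4847, 0.282, 0.157]
tcp_rot: [2.341, 2.093, 0.004]
ft_force: [-1.1, -0.6, -6.2]
gripper_width: 0.0383
```

Run:
```python
from h import *
rel([.480,.287,.09],84)
snap(14,(290,60,390,200,4),(130,40,230,180,4))
```

```text
t 22.43 yaw 83.58 pos [0.4847 0.282  0.157 ] q [ 0.48  0.11  1.93 -0.    1.1  -0.98] w 38.3 F [-1.1 -0.6 -6.2]
  turn [ 0.16 -0.05 -0.42] shift(now axes) [ 4.3 -5.4 67. ] shift(final axes) [ 4.4 -5.2 67. ]
```

Run:
```python
from h import *
print(tri2("scene14",(334.2,147),"side14",(179.3,120)))
for s,p in (("scene14",(334.2,147)),("side14",(179.3,120))): print(atz(cam(s),*p,.074).round(4))
```

```text
(array([0.4844, 0.2848, 0.074 ]), array([1.6]))
[0.4832 0.2866 0.074 ]
[0.4838 0.283  0.074 ]
```

Emit:
{"api": "step_arm", "payload": {
  "increments": [
    [0.1, 0, -0.3, 3, -3, 4, 30],
    [0, 0, 0, 0, 0, 10, 30]
  ]
}}

```text
clock: 22.7
tcp_pos: [0.4845, 0.2865, 0.1462]
tcp_rot: [2.337, 2.098, 0.011]
ft_force: [-0.0, -0.2, -4.5]
gripper_width: 0.0382
```

Run:
```python
from h import *
rel([.4805,.287,.09],84)
```

```text
t 22.70 yaw 83.83 pos [0.4845 0.2865 0.1462] q [ 0.49  0.12  1.94  0.    1.08 -0.97] w 38.2 F [-0.  -0.2 -4.5]
  turn [ 0.31 -0.25 -0.17] shift(now axes) [-0.2 -4.4 56.2] shift(final axes) [ 0.1 -4.  56.2]
```

Emit:
{"api": "step_arm", "payload": {
  "increments": [
    [0.3, -0.2, 0, 0, -4, 8, 30],
    [0.1, 0, 0, 0, 0, 12, 30],
    [0, 0, 0, 0, 0, 8, 30]
  ]
}}

```text
clock: 22.95
tcp_pos: [0.481, 0.2879, 0.1168]
tcp_rot: [-2.336, -2.099, -0.003]
ft_force: [-0.1, -0.5, -4.9]
gripper_width: 0.0384
```

Run:
```python
from h import *
rel([.4805,.287,.09],84)
snap(15,(290,60,390,200,4),(130,40,230,180,4))
```

```text
t 22.95 yaw 83.88 pos [0.481  0.2879 0.1168] q [ 0.49  0.15  1.97  0.    1.03 -0.97] w 38.4 F [-0.1 -0.5 -4.9]
  turn [ 0.02 -0.13 -0.12] shift(now axes) [-1.  -0.4 26.8] shift(final axes) [-0.9 -0.4 26.8]
```

Going in well. Continue to contact.

Emit:
{"api": "step_arm", "payload": {
  "increments": [
    [0, 0, 0, -1, 0, 10, 30],
    [0, 0, 0, 0, 0, 10, 30],
    [0, 0, 0, 0, 0, 6, 30]
  ]
}}

```text
clock: 23.3
tcp_pos: [0.4822, 0.2893, 0.0928]
tcp_rot: [-2.335, -2.097, -0.01]
ft_force: [-11.7, -6.4, 46.3]
gripper_width: 0.0387
```

Run:
```python
from h import *
rel([.4805,.287,.09],84)
```

```text
t 23.30 yaw 83.85 pos [0.4822 0.2893 0.0928] q [ 0.49  0.18  1.98  0.    0.98 -0.97] w 38.7 F [-11.7  -6.4  46.3]
  turn [ 0.12 -0.36 -0.15] shift(now axes) [-2.4 -1.4  2.7] shift(final axes) [-2.4 -1.4  2.8]
```

Emit:
{"api": "step_arm", "payload": {
  "increments": [
    [0, -0.3, 0, -2, -2, -2, 30],
    [0, 0, 0, 0, 0, 3, 30]
  ]
}}

```text
clock: 23.47
tcp_pos: [0.4812, 0.2891, 0.093]
tcp_rot: [2.337, 2.098, 0.009]
ft_force: [-2.6, -0.2, 35.1]
gripper_width: 0.0384
```

Run:
```python
from h import *
rel([.4805,.287,.09],84)
snap(16,(290,60,390,200,4),(130,40,230,180,4))
```

```text
t 23.47 yaw 83.84 pos [0.4812 0.2891 0.093 ] q [ 0.5   0.17  1.99  0.    0.98 -0.97] w 38.4 F [-2.6 -0.2 35.1]
  turn [ 0.25 -0.23 -0.16] shift(now axes) [-2.1 -0.5  3. ] shift(final axes) [-2.1 -0.5  3. ]
```

Run:
```python
from h import *
c=cam("scene16")
for z in (.12,.1235): print(proj(c,[.4825,.2885,z]))
# compare with short in carrier at start
print(proj(cam("scene0"),[.588,.0055,.12]))
hsv=cv2.cvtColor(c["pixels"],cv2.COLOR_RGB2HSV);
m=cv2.inRange(hsv,(50,120,40),(75,255,255)); w=np.zeros_like(m); w[124:134,328:348]=m[124:134,328:348]
p=cv2.findNonZero(w)[:,0]; print(p.min(0),p.max(0),p.mean(0))
```

```text
[[336.6450938  129.88653984]]
[[336.80482804 128.56483092]]
[[255.95541157 182.41719554]]
[333 126] [342 131] [337.79310345 128.55172414]
```

Emit:
{"api": "step_arm", "payload": {
  "increments": [
    [0, 0, 0, -1, -1, 0, 50],
    [0, 0, 0, 0, 0, 0, 66],
    [0, 0, 0, 0, 0, -5, 70],
    [0, 0, 0, 0, 0, -30, 70],
    [0, 0, 0, 0, 0, -40, 70],
    [0, 0, 0, 0, -10, -40, 70],
    [0, 0, 0, 0, -30, -15, 70],
    [0, 0, 0, 0, -30, 0, 70],
    [0, 0, 0, 0, -20, 0, 70]
  ]
}}

```text
clock: 24.32
tcp_pos: [0.3935, 0.2958, 0.2298]
tcp_rot: [2.339, 2.09, 0.016]
ft_force: [0.4, -1.2, -1.2]
gripper_width: 0.0704
```

Run:
```python
from h import *
rel([.5695,-.326,.26],83.5)
snap(17,(290,90,390,200,4),(130,60,230,180,4))
c=bot.camera("wrist");np.savez("pics/wrist17.npz",**c); cv2.imwrite("pics/wrist17.png",cv2.resize(c["pixels"][:,:,::-1],None,fx=1.5,fy=1.5))
c=cam("scene17")
hsv=cv2.cvtColor(c["pixels"],cv2.COLOR_RGB2HSV);
m=cv2.inRange(hsv,(50,120,40),(75,255,255)); w=np.zeros_like(m); w[120:136,325:350]=m[120:136,325:350]
p=cv2.findNonZero(w)[:,0]; print(p.min(0),p.max(0),p.mean(0))
```

```text
t 24.32 yaw 83.57 pos [0.3935 0.2958 0.2298] q [ 0.6  -0.09  1.99 -0.    1.23 -0.86] w 70.4 F [ 0.4 -1.2 -1.2]
  turn [ 0.59 -0.23  0.07] shift(now axes) [-598.1  244.9  -30. ] shift(final axes) [-597.9  245.3  -30.2]
[331 126] [343 131] [337.01960784 128.43137255]
```

```bash
python3 - <<'E'
from h import *
def ell(s,box,lo,hi):
    c=cam(s);hsv=cv2.cvtColor(c["pixels"],cv2.COLOR_RGB2HSV); m=cv2.inRange(hsv,lo,hi); x0,y0,x1,y1=box
    w=np.zeros_like(m); w[y0:y1,x0:x1]=m[y0:y1,x0:x1]; return cv2.fitEllipse(cv2.convexHull(cv2.findNonZero(w)))[0]
a=ell("scene17",(325,122,350,134),(50,150,80),(75,255,255)); b=ell("side17",(164,97,186,112),(50,150,80),(75,255,255))
print(a,b,tri2("scene17",a,"side17",b))
# fixture corners: scene/side top corners
sc=[(290+113/4,90+228/4),(290+249/4,90+236/4),(290+179/4,90+265/4)]
for p in sc: print(atz(cam("scene17"),*p,.07).round(4))
E
python3 - <<'E'
import cv2
a=cv2.imread("pics/scene17.png") if False else None
from h import *
crop(0,"scene17",318,118,358,168,12,"z1"); crop(0,"side17",155,90,205,140,12,"z2")
E
```

```text
(336.9059143066406, 128.1078643798828) (174.41680908203125, 103.4819564819336) (array([0.4806, 0.2908, 0.124 ]), array([0.9]))
[0.4568 0.2573 0.07  ]
[0.5089 0.3236 0.07  ]
[0.5159 0.2624 0.07  ]
```

Run:
```python
from h import *
S=cam("scene17");D=cam("side17")
for c,L,Rr,F,d in ((S,(318+5/12,118+340/12),(318+415/12,118+387/12),(318+188/12,118+466/12),(336.9,128.1)),(D,(160.8,119.3),(192.5,122.2),(172.5,130.8),(174.4,103.5))):
    l,r,f=[atz(c,*p,.07) for p in (L,Rr,F)]
    m=(l+r)/2; print(m.round(4),np.linalg.norm(l-f).round(4),np.linalg.norm(r-f).round(4),np.linalg.norm(l-r).round(4))
    for z in (.12,.124): print(z,proj(c,[m[0],m[1],z]).round(1),"seen",d)
# carrier reference from start: short disc vs seat
```

```text
[0.4842 0.2898 0.07  ] 0.0629 0.0616 0.0852
0.12 [[337.5 130. ]] seen (336.9, 128.1)
0.124 [[337.7 128.5]] seen (336.9, 128.1)
[0.4786 0.289  0.07  ] 0.0596 0.0602 0.0863
0.12 [[174.4 105.6]] seen (174.4, 103.5)
0.124 [[174.2 104.3]] seen (174.4, 103.5)
```

Emit:
{"api": "step_arm", "payload": {
  "increments": [
    [0.4, -0.2, 0, 0, 20, 0, 70],
    [0.2, 0, 0, 0, 34, 0, 70],
    [0, 0, 0, 0, 26, 0, 70],
    [0, 0, 0, 0, 6, 10, 70],
    [0, 0, 0, 0, 0, 25, 70],
    [0, 0, 0, 0, 0, 20, 70]
  ]
}}

```text
clock: 24.97
tcp_pos: [0.4905, 0.2858, 0.1753]
tcp_rot: [2.336, 2.093, 0.015]
ft_force: [-0.4, 0.3, -0.6]
gripper_width: 0.0698
```

Run:
```python
from h import *
rel([.481,.289,.087],84)
c=bot.camera("wrist");np.savez("pics/wrist18.npz",**c); cv2.imwrite("pics/wrist18.png",cv2.resize(c["pixels"][:,:,::-1],None,fx=1.5,fy=1.5))
```

```text
t 24.97 yaw 83.71 pos [0.4905 0.2858 0.1753] q [ 0.49  0.1   1.91 -0.    1.13 -0.97] w 69.8 F [-0.4  0.3 -0.6]
  turn [ 0.59 -0.2  -0.29] shift(now axes) [  1.8 -10.7  88.2] shift(final axes) [ 2.2 -9.8 88.3]
```

Emit:
{"api": "step_arm", "payload": {
  "increments": [
    [0.5, -0.2, -0.2, 2, -9, 12, 70],
    [0.1, 0, 0, 0, -1, 25, 70],
    [0, 0, 0, 0, 0, 28, 70],
    [0, 0, 0, 0, 0, 14, 70]
  ]
}}

```text
clock: 25.35
tcp_pos: [0.4774, 0.2875, 0.0884]
tcp_rot: [-2.336, -2.097, 0.012]
ft_force: [-0.3, -1.0, -1.2]
gripper_width: 0.0703
```

Run:
```python
from h import *
rel([.481,.289,.088],84)
c=bot.camera("wrist");np.savez("pics/wrist19.npz",**c); cv2.imwrite("pics/wrist19.png",cv2.resize(c["pixels"][:,:,::-1],None,fx=1.5,fy=1.5))
```

```text
t 25.35 yaw 83.82 pos [0.4774 0.2875 0.0884] q [ 0.5   0.18  1.99  0.    0.98 -0.97] w 70.3 F [-0.3 -1.  -1.2]
  turn [-0.41  0.22 -0.18] shift(now axes) [1.9 3.4 0.4] shift(final axes) [1.9 3.4 0.4]
```

Run:
```python
from h import *
for f,b in (("wrist12",(300,350,480,500)),("wrist19",(310,350,490,500))):
    im=cv2.imread(f"pics/{f}.png"); hsv=cv2.cvtColor(im,cv2.COLOR_BGR2HSV); m=cv2.inRange(hsv,(50,130,60),(80,255,255)); x0,y0,x1,y1=b
    w=np.zeros_like(m); w[y0:y1,x0:x1]=m[y0:y1,x0:x1]; w=cv2.morphologyEx(w,cv2.MORPH_OPEN,np.ones((5,5)))
    print(f,cv2.fitEllipse(cv2.convexHull(cv2.findNonZero(w))),cv2.boundingRect(w))
```

```text
wrist12 ((405.4435729980469, 421.7019958496094), (85.61190795898438, 103.68075561523438), 176.02005004882812) (365, 370, 84, 105)
wrist19 ((402.9881896972656, 425.0728454589844), (106.04522705078125, 108.79513549804688), 99.85301971435547) (371, 372, 87, 107)
```

Run:
```python
from h import *
for f,b in (("wrist12",(300,355,480,500)),("wrist19",(320,360,480,500))):
    im=cv2.imread(f"pics/{f}.png").astype(int); B,G,Rr=im[...,0],im[...,1],im[...,2]
    m=((G>70)&(G-Rr>35)&(G-B>25)).astype(np.uint8); x0,y0,x1,y1=b
    w=np.zeros_like(m); w[y0:y1,x0:x1]=m[y0:y1,x0:x1]; w=cv2.morphologyEx(w,cv2.MORPH_OPEN,np.ones((5,5)))
    n,l,st,ce=cv2.connectedComponentsWithStats(w); i=1+np.argmax(st[1:,4]); k=(l==i).astype(np.uint8)
    print(f,st[i],cv2.fitEllipse(cv2.convexHull(cv2.findNonZero(k))))
```

```text
wrist12 [ 331  368  121  108 9741] ((390.7091979980469, 421.71319580078125), (108.60897064208984, 120.91678619384766), 89.4719467163086)
wrist19 [ 339  372  120  108 9561] ((398.5938720703125, 425.84454345703125), (107.70121765136719, 119.86323547363281), 88.07735443115234)
```

Emit:
{"api": "step_arm", "payload": {
  "increments": [
    [-0.4, 0.2, 0, 2, 4, 0, 55],
    [0, 0, 0, 0, 0, 0, 40],
    [0, 0, 0, 0, 0, 0, 30],
    [0, 0, 0, 0, 0, 0, 30],
    [0, 0, 0, 0, 0, 0, 30]
  ],
  "squeeze": 60
}}

```text
clock: 25.82
tcp_pos: [0.4783, 0.2898, 0.0861]
tcp_rot: [-2.335, -2.098, 0.009]
ft_force: [-0.1, -0.9, -5.0]
gripper_width: 0.043
```

Run:
```python
from h import *
rel([.481,.289,.088],84)
```

```text
t 25.82 yaw 83.88 pos [0.4783 0.2898 0.0861] q [ 0.5   0.19  1.99  0.    0.98 -0.97] w 43.0 F [-0.1 -0.9 -5. ]
  turn [-0.34  0.12 -0.12] shift(now axes) [-0.5  2.8 -1.9] shift(final axes) [-0.5  2.8 -1.9]
```

Emit:
{"api": "step_arm", "payload": {
  "increments": [
    [0, 0, 0, 0, 0, 0, 60],
    [-0.3, 0, 0, 0, 3, -12, 60],
    [0, 0, 0, 0, 0, 0, 60]
  ]
}}

```text
clock: 26.07
tcp_pos: [0.4828, 0.2897, 0.1011]
tcp_rot: [2.334, 2.098, 0.001]
ft_force: [0.8, 0.7, 0.6]
gripper_width: 0.06
```

Run:
```python
from h import *
rel([.481,.289,.097],84)
snap(20,(290,90,390,200,4),(130,60,230,180,4))
```

```text
t 26.07 yaw 83.90 pos [0.4828 0.2897 0.1011] q [ 0.5   0.17  1.97 -0.    1.   -0.96] w 60.0 F [0.8 0.7 0.6]
  turn [ 0.15  0.08 -0.1 ] shift(now axes) [-0.8 -1.8  4.1] shift(final axes) [-0.8 -1.7  4.1]
```

Emit:
{"api": "step_arm", "payload": {
  "increments": [
    [0.1, 0, 0, 0, -1, 4, 50],
    [0, 0, 0, 0, 0, 0, 30],
    [0, 0, 0, 0, 0, 0, 30],
    [0, 0, 0, 0, 0, 0, 30]
  ],
  "squeeze": 80
}}

```text
clock: 26.5
tcp_pos: [0.4812, 0.2895, 0.0965]
tcp_rot: [2.337, 2.099, -0.001]
ft_force: [-0.5, -0.8, 0.6]
gripper_width: 0.0383
```

Run:
```python
from h import *
rel([.481,.289,.097],84)
```

```text
t 26.50 yaw 83.87 pos [0.4812 0.2895 0.0965] q [ 0.5   0.17  1.98 -0.    0.99 -0.97] w 38.3 F [-0.5 -0.8  0.6]
  turn [ 0.    0.06 -0.13] shift(now axes) [-0.5 -0.2 -0.5] shift(final axes) [-0.5 -0.2 -0.5]
```

Emit:
{"api": "step_arm", "payload": {
  "increments": [
    [0, 0, 0, 0, 0, 4, 30],
    [0, 0, 0, 0, 0, 2, 30]
  ]
}}

```text
clock: 26.67
tcp_pos: [0.4823, 0.2897, 0.0964]
tcp_rot: [2.335, 2.099, -0.001]
ft_force: [-5.7, -1.5, 8.1]
gripper_width: 0.038
```

Run:
```python
from h import *
rel([.481,.289,.097],84)
```

```text
t 26.67 yaw 83.89 pos [0.4823 0.2897 0.0964] q [ 0.5   0.18  1.98 -0.    0.99 -0.97] w 38.0 F [-5.7 -1.5  8.1]
  turn [ 0.05  0.09 -0.11] shift(now axes) [-0.9 -1.2 -0.6] shift(final axes) [-0.9 -1.2 -0.6]
```

Emit:
{"api": "step_arm", "payload": {
  "increments": [
    [0, 0, 0, -1, -1, 7, 30],
    [0, 0, 0, 0, 0, 7, 30]
  ]
}}

```text
clock: 26.83
tcp_pos: [0.483, 0.29, 0.0961]
tcp_rot: [2.335, 2.099, 0.001]
ft_force: [-20.2, -10.4, 49.0]
gripper_width: 0.0376
```

Run:
```python
from h import *
rel([.481,.289,.097],84)
```

```text
t 26.83 yaw 83.90 pos [0.483  0.29   0.0961] q [ 0.5   0.18  1.98 -0.    0.99 -0.97] w 37.6 F [-20.2 -10.4  49. ]
  turn [ 0.12  0.07 -0.1 ] shift(now axes) [-1.2 -1.9 -1. ] shift(final axes) [-1.2 -1.9 -0.9]
```

Run:
```python
from h import *
t=np.linspace(0,6.283,200)
for n,c0,o in (("scene17",(.4842,.2898),(318,118)),("side17",(.4786,.289),(155,90))):
    c=cam(n)
    for z in (.07,.074,.09,.094):
        P=proj(c,np.c_[c0[0]+.023*np.cos(t),c0[1]+.023*np.sin(t),np.full(200,z)]); q=(P-o)*12+0
        print(n,z,"zoom x %.0f..%.0f y %.0f..%.0f"%(q[:,0].min(),q[:,0].max(),q[:,1].min(),q[:,1].max()))
    for z in (.12,.124):
        P=proj(c,np.c_[c0[0]+.0165*np.cos(t),c0[1]+.0165*np.sin(t),np.full(200,z)]); q=(P-o)*12
        print("disc",z,"x %.0f..%.0f y %.0f..%.0f"%(q[:,0].min(),q[:,0].max(),q[:,1].min(),q[:,1].max()))
```

```text
scene17 0.07 zoom x 96..319 y 313..416
scene17 0.074 zoom x 98..322 y 296..398
scene17 0.09 zoom x 105..331 y 228..329
scene17 0.094 zoom x 107..334 y 211..311
disc 0.12 x 152..317 y 110..179
disc 0.124 x 154..319 y 92..161
side17 0.07 zoom x 155..364 y 304..436
side17 0.074 zoom x 152..362 y 290..422
side17 0.09 zoom x 143..354 y 233..364
side17 0.094 zoom x 140..353 y 218..350
disc 0.12 x 155..310 y 140..235
disc 0.124 x 153..308 y 125..219
```

Emit:
{"api": "step_arm", "payload": {
  "increments": [
    [0, 0, 0, 0, 0, -3, 30],
    [0, 0, 0, -3, -4, 2, 30],
    [0, 0, 0, 0, 0, 4, 30]
  ]
}}

```text
clock: 27.08
tcp_pos: [0.4789, 0.2884, 0.0963]
tcp_rot: [2.335, 2.099, 0.006]
ft_force: [-4.6, -0.7, 39.0]
gripper_width: 0.038
```

Run:
```python
from h import *
rel([.481,.289,.097],84)
```

```text
t 27.08 yaw 83.89 pos [0.4789 0.2884 0.0963] q [ 0.5   0.17  1.99 -0.    0.98 -0.97] w 38.0 F [-4.6 -0.7 39. ]
  turn [ 0.24 -0.1  -0.11] shift(now axes) [ 0.9  2.  -0.7] shift(final axes) [ 0.9  2.  -0.7]
```

Emit:
{"api": "step_arm", "payload": {
  "increments": [
    [0, 0, 0, -4, -4, 4, 30],
    [0, 0, 0, 0, 0, 5, 30]
  ]
}}

```text
clock: 27.25
tcp_pos: [0.481, 0.2884, 0.0962]
tcp_rot: [2.331, 2.097, 0.029]
ft_force: [-14.1, -11.2, 39.3]
gripper_width: 0.0379
```

Run:
```python
from h import *
rel([.481,.289,.097],84)
```

```text
t 27.25 yaw 83.95 pos [0.481  0.2884 0.0962] q [ 0.5   0.16  1.99 -0.    0.97 -0.97] w 37.9 F [-14.1 -11.2  39.3]
  turn [ 0.95 -0.56 -0.06] shift(now axes) [ 0.6 -0.1 -0.8] shift(final axes) [ 0.6 -0.1 -0.8]
```

Run:
```python
from h import *
rng={"yellow":[((22,130,100),(34,255,255))],"blue":[((105,120,100),(125,255,255))],"red":[((0,120,100),(6,255,255)),((174,120,100),(180,255,255))]}
def ell(s,box,k):
    c=cam(s);hsv=cv2.cvtColor(c["pixels"],cv2.COLOR_RGB2HSV); m=0
    for lo,hi in rng[k]: m=m|cv2.inRange(hsv,lo,hi)
    x0,y0,x1,y1=box
    w=np.zeros_like(m); w[y0:y1,x0:x1]=m[y0:y1,x0:x1]; return cv2.fitEllipse(cv2.convexHull(cv2.findNonZero(w)))[0]
for k,a,b in (("yellow",(40,198,75,218),(365,218,395,242)),("red",(45,153,80,168),(295,256,325,280))):
    s1,s2=("scene17","side17")
    p,q=ell(s1,a,k),ell(s2,b,k); print(k,np.round(p,1),np.round(q,1),tri2(s1,p,s2,q))
```

```text
yellow [ 57.  207.6] [380.1 231.1] (array([ 0.5689, -0.3267,  0.1743]), array([1.2]))
red [ 63.3 159.9] [307.6 266.1] (array([ 0.4117, -0.3052,  0.1741]), array([1.2]))
```

Run:
```python
from h import *
# bore centre before insertion, index coords
print(tri2("scene13",(334.7,148),"side13",(176.2,120.5)))
h=.5
S=lambda x,y:(318+x/12-h,118+y/12-h); D=lambda x,y:(155+x/12-h,90+y/12-h)
# corners in world: scene left=(.457,.257) low-x low-y ; scene front=(.516,.262); scene right=(.509,.324)
for p in ((5,340),(415,387),(188,466)): print("scene",atz(cam("scene17"),*S(*p),.07).round(4))
for p in ((70,352),(450,385),(210,490)): print("side",atz(cam("side17"),*D(*p),.07).round(4))
```

```text
(array([0.4792, 0.2925, 0.068 ]), array([0.3]))
scene [0.4512 0.2604 0.07  ]
scene [0.5118 0.3206 0.07  ]
scene [0.5143 0.2589 0.07  ]
side [0.4473 0.3213 0.07  ]
side [0.51   0.2622 0.07  ]
side [0.4494 0.2617 0.07  ]
```

Run:
```python
from h import *
h=.5
S=lambda x,y:(318+x/12-h,118+y/12-h); D=lambda x,y:(155+x/12-h,90+y/12-h)
print(tri2("scene17",S(5,340),"side17",D(210,490)),tri2("scene17",S(188,466),"side17",D(450,385)))
print("disc",tri2("scene17",S(237,127),"side17",D(237,168)))
```

```text
(array([0.4496, 0.262 , 0.0692]), array([0.6])) (array([0.5106, 0.2629, 0.068 ]), array([1.4]))
disc (array([0.4805, 0.2918, 0.1236]), array([0.6]))
```

Emit:
{"api": "step_arm", "payload": {
  "increments": [
    [0.8, -0.4, 0, 0, 0, -8, 30],
    [0, 0, 0, 0, 0, -20, 30],
    [0, 0, 0, 0, 0, -30, 30],
    [0, 0, 0, 0, 0, -35, 30],
    [0, 0, 0, 0, 0, -30, 30],
    [0, 0, 0, 0, -10, -10, 30],
    [0, 0, 0, 0, -5, 0, 30]
  ]
}}

```text
clock: 27.83
tcp_pos: [0.4584, 0.2853, 0.2169]
tcp_rot: [-2.333, -2.096, 0.032]
ft_force: [-0.1, 0.2, -4.8]
gripper_width: 0.0378
```

Run:
```python
from h import *
rel([.481,.289,.21],84)
snap(21,(280,40,390,190,4),(120,30,220,180,4))
c=bot.camera("wrist");np.savez("pics/wrist21.npz",**c); cv2.imwrite("pics/wrist21.png",cv2.resize(c["pixels"][:,:,::-1],None,fx=1.5,fy=1.5))
```

```text
t 27.83 yaw 83.89 pos [0.4584 0.2853 0.2169] q [ 0.51  0.03  1.89  0.    1.24 -0.95] w 37.8 F [-0.1  0.2 -4.8]
  turn [-1.02  0.68 -0.12] shift(now axes) [ 6.1 22.2  6.5] shift(final axes) [ 6.  22.1  6.9]
```

Emit:
{"api": "step_arm", "payload": {
  "increments": [
    [-0.5, 0.4, 0, 2, 20, 0, 30],
    [-0.5, 0.3, 0, 2, 32, 0, 30],
    [0, 0, 0, 0, 30, 0, 30],
    [0, 0, 0, 0, 10, 0, 30]
  ]
}}

```text
clock: 28.32
tcp_pos: [0.5432, 0.2767, 0.1997]
tcp_rot: [-2.326, -2.103, 0.032]
ft_force: [0.1, -0.8, -4.8]
gripper_width: 0.038
```

Run:
```python
from h import *
rel([.481,.289,.21],84)
c=bot.camera("wrist");np.savez("pics/wrist22.npz",**c); 
q=proj(c,[.4805,.2895,.07])[0]; print(q)
x,y=map(int,q); x0,y0=max(0,x-60),max(0,y-50)
im=c["pixels"][y0:y0+100,x0:x0+120,::-1]; im=np.clip(im.astype(float)*1.6,0,255).astype(np.uint8)
cv2.imwrite("pics/w22.png",cv2.resize(im,None,fx=6,fy=6,interpolation=cv2.INTER_CUBIC))
```

```text
t 28.32 yaw 84.22 pos [0.5432 0.2767 0.1997] q [ 0.43  0.18  1.77 -0.    1.22 -1.04] w 38.0 F [ 0.1 -0.8 -4.8]
  turn [-1.04  0.66  0.22] shift(now axes) [  5.9 -63.3  -9.2] shift(final axes) [  5.7 -63.1 -10.3]
[266.61670694 111.88233429]
```

Run:
```python
from h import *
print(tri2("scene21",(328.5,121),"side21",(166,106)), "tcp z .2169 tilt 1deg")
c=cam("wrist22"); print(c["eye"])
im=c["pixels"].astype(float).mean(2)
# radial profile
t=np.linspace(0,6.283,300)
for z in (0.,.003,.006,.01):
    P=proj(c,np.c_[.4805+.018*np.cos(t),.2895+.018*np.sin(t),np.full(300,z)]); print(z,np.ptp(P,axis=0).round(2),P.mean(0).round(2))
P=proj(c,np.c_[.4805+.018*np.cos(t),.2895+.018*np.sin(t),np.full(300,.07)]); print("rim",np.ptp(P,axis=0).round(2),P.mean(0).round(2))
x,y=266,111; x0,y0=x-60,y-50
row=y0+int(285/6); print(row,im[row,x0+38:x0+92].astype(int))
col=x0+int(378/6); print(col,im[y0+20:y0+75,col].astype(int))
```

```text
(array([0.4535, 0.2844, 0.133 ]), array([0.5])) tcp z .2169 tilt 1deg
[0.4761793  0.28577332 0.34411319]
0.0 [31.98 33.03] [265.69 110.9 ]
0.003 [32.26 33.32] [265.73 110.93]
0.006 [32.55 33.61] [265.76 110.96]
0.01 [32.94 34.01] [265.8 111. ]
rim [40.12 41.4 ] [266.63 111.77]
108 [85 80 81 84 80 73 69 57 68 79 79 75 76 77 76 82 77 74 79 73 78 75 76 73
 74 73 76 72 66 71 67 62 64 64 65 62 65 62 64 68 66 60 48 46 48 52 59 64
 68 79 78 75 76 79]
269 [78 73 80 84 80 67 64 57 50 51 52 62 66 68 67 72 72 63 63 70 65 70 65 73
 68 77 72 73 74 76 76 74 78 76 72 73 77 73 76 72 76 79 80 78 78 58 51 63
 66 72 76 80 82 80 80]
```

Run:
```python
from h import *
print(proj(cam("scene17"),[[.58,.2,0],[.6,.2,0]]),proj(cam("side17"),[[.58,.2,0],[.6,.2,0]]),proj(cam("wrist22"),[.58,.2,0])*1.5)
rel([.56,.20,.12],84)
im=cam("scene17")["pixels"][:,:,::-1].copy(); 
for p in proj(cam("scene17"),[[.56,.2,0]]): cv2.circle(im,(int(p[0]),int(p[1])),5,(0,0,255),1)
i2=cam("side17")["pixels"][:,:,::-1].copy()
for p in proj(cam("side17"),[[.56,.2,0]]): cv2.circle(i2,(int(p[0]),int(p[1])),5,(0,0,255),1)
cv2.imwrite("pics/t.png",np.hstack([im[80:300,180:480],i2[60:280,100:400]]))
```

```text
[[327.95718295 200.55910888]
 [333.39494007 204.98165563]] [[227.84162481 143.64075477]
 [233.81374547 140.8176105 ]] [[300.82533839 303.09320626]]
t 28.37 yaw 84.18 pos [0.5431 0.2763 0.1988] q [ 0.43  0.18  1.77 -0.    1.22 -1.04] w 37.9 F [ 2.2  0.2 -6.2]
  turn [-1.12  0.71  0.18] shift(now axes) [-73.2  26.1  79.2] shift(final axes) [-74.1  24.8  78.8]
```

Emit:
{"api": "step_arm", "payload": {
  "increments": [
    [-0.6, 0.4, 0, -20, 8, 10, 30],
    [-0.5, 0.3, 0, -30, 10, 20, 30],
    [0, 0, 0, -20, 6, 25, 30],
    [0, 0, 0, -4, 2, 15, 30]
  ]
}}

```text
clock: 28.7
tcp_pos: [0.5598, 0.1996, 0.1216]
tcp_rot: [-2.325, -2.107, 0.005]
ft_force: [-1.3, 0.9, -5.5]
gripper_width: 0.0379
```

Run:
```python
from h import *
rel([.56,.20,.09],84)
```

```text
t 28.70 yaw 84.36 pos [0.5598 0.1996 0.1216] q [ 0.3   0.21  1.89  0.    1.05 -1.17] w 37.9 F [-1.3  0.9 -5.5]
  turn [-0.26  0.    0.36] shift(now axes) [ 0.5  0.3 31.6] shift(final axes) [ 0.5  0.1 31.6]
```

Emit:
{"api": "step_arm", "payload": {
  "increments": [
    [-0.2, 0, 0, 0, 0, 12, 30],
    [0, 0, 0, 0, 0, 10, 30],
    [0, 0, 0, 0, 0, 3, 30]
  ]
}}

```text
clock: 28.95
tcp_pos: [0.5522, 0.195, 0.0858]
tcp_rot: [-2.326, -2.1, 0.025]
ft_force: [0.5, -1.7, 22.9]
gripper_width: 0.0379
```

Emit:
{"api": "step_arm", "payload": {
  "increments": [
    [0, 0, 0, 0, 0, 2, 30],
    [0, 0, 0, 0, 0, 2, 30]
  ]
}}

```text
clock: 29.12
tcp_pos: [0.5539, 0.1952, 0.0859]
tcp_rot: [-2.326, -2.104, 0.023]
ft_force: [-4.4, -3.1, 8.8]
gripper_width: 0.0376
```

Emit:
{"api": "step_arm", "payload": {
  "increments": [
    [0, 0, 0, 0, 0, 2, 30],
    [0, 0, 0, 0, 0, 2, 30]
  ]
}}

```text
clock: 29.28
tcp_pos: [0.5537, 0.1954, 0.0859]
tcp_rot: [-2.325, -2.107, 0.026]
ft_force: [-3.3, -2.9, 7.4]
gripper_width: 0.038
```

Emit:
{"api": "step_arm", "payload": {
  "increments": [
    [-0.4, 0.2, 0, 0, 0, -10, 30],
    [-0.4, 0.2, 0, 8, -4, -25, 30],
    [-0.3, 0, 0, 30, -20, -30, 30],
    [0, 0, 0, 33, -22, -25, 30],
    [0, 0, 0, 20, -22, 0, 30]
  ]
}}

```text
clock: 29.7
tcp_pos: [0.4975, 0.2888, 0.1749]
tcp_rot: [2.331, 2.099, 0.002]
ft_force: [0.9, 1.4, -4.0]
gripper_width: 0.0382
```

Run:
```python
from h import *
rel([.480,.289,.165],84)
```

```text
t 29.70 yaw 84.01 pos [0.4975 0.2888 0.1749] q [ 0.49  0.12  1.88 -0.01  1.14 -0.98] w 38.2 F [ 0.9  1.4 -4. ]
  turn [0.28 0.13 0.01] shift(now axes) [ -1.6 -17.5   9.8] shift(final axes) [ -1.7 -17.5   9.9]
```

Run:
```python
from h import *
c=cam("wrist22"); print(atz(c,270.5,107.3,.07).round(4), "floor c", atz(c,206+375/6-.5,61+296/6-.5,.008).round(4))
```

```text
[0.4769 0.2933 0.07  ] floor c [0.4795 0.2921 0.008 ]
```

Emit:
{"api": "step_arm", "payload": {
  "increments": [
    [0.2, 0.1, 0, 1, -9, 5, 30],
    [0.1, 0, 0, 1, -8, 10, 30],
    [0, 0, 0, 0, 0, 10, 30]
  ]
}}

```text
clock: 29.95
tcp_pos: [0.4782, 0.3004, 0.1548]
tcp_rot: [-2.325, -2.11, -0.016]
ft_force: [0.7, -1.3, -5.5]
gripper_width: 0.0378
```

Run:
```python
from h import *
rel([.481,.291,.165],84)
snap(23,(290,60,390,200,4),(130,40,230,180,4))
```

```text
t 29.95 yaw 84.45 pos [0.4782 0.3004 0.1548] q [ 0.51  0.11  1.93  0.    1.09 -0.96] w 37.8 F [ 0.7 -1.3 -5.5]
  turn [ 0.34 -0.49  0.45] shift(now axes) [ -9.    3.8 -10.3] shift(final axes) [ -9.    3.8 -10.2]
```

Run:
```python
from h import *
for s,p,b in (("scene23",(336.5,145.8),(334.7,148)),("side23",(173.5,120),(176.2,120.5))): print(((atz(cam(s),*p,.069)-atz(cam(s),*b,.07))*1e3).round(1))
```

```text
[-8.5 12.9 -1. ]
[-4.3  7.2 -1. ]
```

Emit:
{"api": "step_arm", "payload": {
  "increments": [
    [0.3, -0.5, 0.2, -9, 6, -3, 30],
    [0, 0, 0, 0, 1, 0, 30],
    [0, 0, 0, 0, 0, 8, 30]
  ]
}}

```text
clock: 30.3
tcp_pos: [0.4859, 0.2853, 0.1457]
tcp_rot: [2.332, 2.102, -0.012]
ft_force: [1.0, 0.7, -4.6]
gripper_width: 0.0378
```

Run:
```python
from h import *
rel([.4835,.2905,.1],84)
```

```text
t 30.30 yaw 84.04 pos [0.4859 0.2853 0.1457] q [ 0.49  0.13  1.93 -0.    1.09 -0.98] w 37.8 F [ 1.   0.7 -4.6]
  turn [-0.2   0.4   0.04] shift(now axes) [ 5.2 -2.8 45.7] shift(final axes) [ 4.9 -3.  45.7]
```

Emit:
{"api": "step_arm", "payload": {
  "increments": [
    [-0.2, 0.3, 0, 4, -2, 10, 30],
    [0, 0, 0, 0, 0, 12, 30],
    [0, 0, 0, 0, 0, 10, 30],
    [0, 0, 0, 0, 0, 6, 30]
  ]
}}

```text
clock: 30.63
tcp_pos: [0.4849, 0.2891, 0.1054]
tcp_rot: [-2.339, -2.089, 0.003]
ft_force: [-5.6, 3.7, 2.4]
gripper_width: 0.0376
```

Run:
```python
from h import *
rel([.4835,.2905,.096],84)
```

```text
t 30.63 yaw 83.54 pos [0.4849 0.2891 0.1054] q [ 0.49  0.17  1.96  0.01  1.01 -0.97] w 37.6 F [-5.6  3.7  2.4]
  turn [-0.32 -0.14 -0.46] shift(now axes) [ 1.2 -1.5  9.4] shift(final axes) [ 1.3 -1.6  9.4]
```

Emit:
{"api": "step_arm", "payload": {
  "increments": [
    [-0.3, -0.1, 0, 1, -2, -1, 30],
    [0, 0, 0, 0, 0, 6, 30],
    [0, 0, 0, 0, 0, 5, 30]
  ]
}}

```text
clock: 30.88
tcp_pos: [0.4834, 0.29, 0.0956]
tcp_rot: [-2.344, -2.09, 0.002]
ft_force: [-15.7, -4.7, 42.8]
gripper_width: 0.0379
```

Run:
```python
from h import *
rel([.4835,.2905,.092],84)
```

```text
t 30.88 yaw 83.45 pos [0.4834 0.29   0.0956] q [ 0.5   0.18  1.97  0.    0.99 -0.96] w 37.9 F [-15.7  -4.7  42.8]
  turn [-0.13  0.   -0.55] shift(now axes) [0.5 0.  3.6] shift(final axes) [ 0.5 -0.   3.6]
```

Emit:
{"api": "step_arm", "payload": {
  "increments": [
    [0, 0, 0, 0, -2, -2, 30],
    [0, 0, 0, 0, -1, 2, 30]
  ]
}}

```text
clock: 31.05
tcp_pos: [0.4824, 0.2904, 0.0969]
tcp_rot: [2.345, 2.091, 0.002]
ft_force: [0.6, 0.5, -4.0]
gripper_width: 0.0382
```

Emit:
{"api": "step_arm", "payload": {
  "increments": [
    [0, 0, 0, 0, -2, 2, 30],
    [0, 0, 0, 0, -1, 2, 30]
  ]
}}

```text
clock: 31.22
tcp_pos: [0.4827, 0.2904, 0.0959]
tcp_rot: [2.34, 2.089, 0.009]
ft_force: [-2.7, -3.9, 14.8]
gripper_width: 0.0377
```

Emit:
{"api": "step_arm", "payload": {
  "increments": [
    [0, 0, 0, 2, -1, 2, 30],
    [0, 0, 0, 2, 0, 2, 30]
  ]
}}

```text
clock: 31.38
tcp_pos: [0.4836, 0.2912, 0.0959]
tcp_rot: [2.333, 2.087, 0.004]
ft_force: [-6.0, -7.1, 15.5]
gripper_width: 0.0377
```

Emit:
{"api": "step_arm", "payload": {
  "increments": [
    [0, 0, 0, 2, 2, 2, 30],
    [0, 0, 0, 0, 2, 2, 30]
  ]
}}

```text
clock: 31.55
tcp_pos: [0.4846, 0.2909, 0.0958]
tcp_rot: [2.336, 2.088, -0.01]
ft_force: [-15.4, 2.8, 17.7]
gripper_width: 0.0382
```

Emit:
{"api": "step_arm", "payload": {
  "increments": [
    [0, 0, 0, -3, 1, 2, 30],
    [0, 0, 0, -3, 0, 2, 30]
  ]
}}

```text
clock: 31.72
tcp_pos: [0.4842, 0.2903, 0.0959]
tcp_rot: [-2.345, -2.09, 0.0]
ft_force: [-5.0, 8.0, 6.8]
gripper_width: 0.0379
```

Emit:
{"api": "step_arm", "payload": {
  "increments": [
    [0, 0, 0, 0, 0, -4, 30],
    [0, 0, 0, 0, -2, 0, 30],
    [1.5, 0, 0, 0, 0, 4, 30],
    [-1.5, 0, 0, 0, 0, 4, 30],
    [0, 1.5, 0, 0, 0, 4, 30],
    [0, -1.5, 0, 0, 0, 3, 30]
  ]
}}

```text
clock: 32.22
tcp_pos: [0.4869, 0.2901, 0.095]
tcp_rot: [2.341, 2.091, 0.006]
ft_force: [-8.9, 3.0, 9.0]
gripper_width: 0.0381
```

Run:
```python
from h import *
rel([.4835,.2905,.092],84)
snap(24,(290,60,390,200,4),(130,40,230,180,4))
```

```text
t 32.22 yaw 83.54 pos [0.4869 0.2901 0.095 ] q [ 0.49  0.18  1.97 -0.    0.98 -0.96] w 38.1 F [-8.9  3.   9. ]
  turn [ 0.26 -0.04 -0.46] shift(now axes) [-0.  -3.5  3. ] shift(final axes) [ 0.  -3.5  3. ]
```

Emit:
{"api": "step_arm", "payload": {
  "increments": [
    [0.2, 0, 0, 0, -3, -3, 30],
    [0, 0, 0, 0, 0, 0, 30],
    [0, 0, 0, 0, 0, 3, 30]
  ]
}}

```text
clock: 32.57
tcp_pos: [0.4854, 0.2903, 0.0949]
tcp_rot: [2.339, 2.094, -0.002]
ft_force: [-1.6, -2.5, 24.4]
gripper_width: 0.038
```

Run:
```python
from h import *
rel([.4835,.2905,.092],84)
c=cam("wrist22"); im=c["pixels"][61:161,206:326,::-1].astype(float)
g=cv2.createCLAHE(4,(4,4)).apply(im[20:75,38:92].mean(2).astype(np.uint8)); cv2.imwrite("pics/fl.png",cv2.resize(g,None,fx=10,fy=10,interpolation=cv2.INTER_CUBIC))
```

```text
t 32.57 yaw 83.66 pos [0.4854 0.2903 0.0949] q [ 0.5   0.18  1.97 -0.    0.99 -0.96] w 38.0 F [-1.6 -2.5 24.4]
  turn [ 0.05  0.13 -0.34] shift(now axes) [-0.  -1.9  2.9] shift(final axes) [-0.  -1.9  2.9]
```

Emit:
{"api": "step_arm", "payload": {
  "increments": [
    [0, 0, 0, 0, 0, -2, 50],
    [0, 0, 0, 0, 0, 0, 66],
    [0, 0, 0, 0, 0, -5, 70],
    [0, 0, 0, 0, 0, -30, 70],
    [0, 0, 0, 0, 0, -40, 70],
    [0, 0, 0, 0, 0, -40, 70],
    [0, 0, 0, -10, 0, -35, 70],
    [0, 0, 0, -25, 5, -10, 70],
    [0, 0, 0, -35, 5, 0, 70],
    [0, 0, 0, -35, 5, 0, 70]
  ]
}}

```text
clock: 33.4
tcp_pos: [0.4898, 0.186, 0.2641]
tcp_rot: [2.331, 2.103, -0.004]
ft_force: [0.9, -0.2, -0.3]
gripper_width: 0.0698
```

Run:
```python
from h import *
rel([.5695,-.326,.27],84)
snap(25,(290,90,390,200,4),(130,60,230,180,4))
crop(0,"scene25",318,118,358,168,12,"z3"); crop(0,"side25",155,90,205,140,12,"z4")
a=cv2.imread("pics/z3.png");b=cv2.imread("pics/z4.png"); b=b[:480] if False else b
o=np.zeros((600,a.shape[1]+b.shape[1],3),np.uint8); o[:a.shape[0],:a.shape[1]]=a;o[:b.shape[0],a.shape[1]:]=b; cv2.imwrite("pics/z34.png",cv2.resize(o,None,fx=.7,fy=.7))
def ell(s,box,lo,hi):
    c=cam(s);hsv=cv2.cvtColor(c["pixels"],cv2.COLOR_RGB2HSV); m=cv2.inRange(hsv,lo,hi); x0,y0,x1,y1=box
    w=np.zeros_like(m); w[y0:y1,x0:x1]=m[y0:y1,x0:x1]; return cv2.fitEllipse(cv2.convexHull(cv2.findNonZero(w)))[0]
a=ell("scene25",(325,122,350,134),(50,150,80),(75,255,255)); b=ell("side25",(164,97,186,112),(50,150,80),(75,255,255))
print(a,b,tri2("scene25",a,"side25",b))
```

```text
t 33.40 yaw 84.12 pos [0.4898 0.186  0.2641] q [ 0.32 -0.04  1.88 -0.    1.3  -1.15] w 69.8 F [ 0.9 -0.2 -0.3]
  turn [-0.02  0.18  0.12] shift(now axes) [-501.1  131.8   -4.3] shift(final axes) [-500.9  132.8   -5.9]
(339.06072998046875, 128.88296508789062) (176.13742065429688, 102.5337905883789) (array([0.4865, 0.2925, 0.1236]), array([0.6]))
```

Emit:
{"api": "step_arm", "payload": {
  "increments": [
    [0, 0, 0, 20, -2, 0, 70],
    [0, 0, 0, 36, -4, 0, 70],
    [0, 0, 0, 36, -4, 5, 70],
    [0, 0, 0, 13, -1, 20, 70],
    [0, 0, 0, 0, 0, 30, 70],
    [0, 0, 0, 0, 0, 20, 70]
  ]
}}

```text
clock: 34.0
tcp_pos: [0.4961, 0.2947, 0.1946]
tcp_rot: [2.345, 2.083, 0.021]
ft_force: [-0.4, -0.8, -0.5]
gripper_width: 0.0704
```

Run:
```python
from h import *
rel([.486,.2925,.099],84)
c=bot.camera("wrist");np.savez("pics/wrist26.npz",**c); cv2.imwrite("pics/wrist26.png",cv2.resize(c["pixels"][:,:,::-1],None,fx=1.5,fy=1.5))
```

```text
t 34.00 yaw 83.23 pos [0.4961 0.2947 0.1946] q [ 0.49  0.1   1.87 -0.    1.16 -0.96] w 70.4 F [-0.4 -0.8 -0.5]
  turn [ 0.74 -0.35 -0.77] shift(now axes) [ -4.  -11.   95.4] shift(final axes) [-3.3 -9.8 95.6]
```

Grip it again on the nut.

Emit:
{"api": "step_arm", "payload": {
  "increments": [
    [0.6, -0.3, -0.6, -3, -9, 12, 70],
    [0.2, 0, 0, 0, -1, 25, 70],
    [0, 0, 0, 0, 0, 28, 70],
    [0, 0, 0, 0, 0, 22, 70],
    [0, 0, 0, 0, 0, 7, 70]
  ]
}}

```text
clock: 34.47
tcp_pos: [0.4835, 0.2954, 0.0957]
tcp_rot: [-2.333, -2.098, 0.006]
ft_force: [-0.6, -0.9, -0.5]
gripper_width: 0.07
```

Run:
```python
from h import *
rel([.485,.2915,.099],84)
```

```text
t 34.47 yaw 83.92 pos [0.4835 0.2954 0.0957] q [ 0.5   0.19  1.96  0.    1.   -0.96] w 70.0 F [-0.6 -0.9 -0.5]
  turn [-0.33 -0.   -0.08] shift(now axes) [-3.7  1.9 -3.3] shift(final axes) [-3.7  1.9 -3.3]
```

Emit:
{"api": "step_arm", "payload": {
  "increments": [
    [-0.3, 0, 0, -4, 2, -3, 55],
    [0, 0, 0, 0, 0, 0, 30],
    [0, 0, 0, 0, 0, 0, 30],
    [0, 0, 0, 0, 0, 0, 30],
    [0, 0, 0, 0, 0, -10, 30],
    [0, 0, 0, 0, 0, -25, 30],
    [0, 0, 0, 0, 0, -30, 30],
    [0, 0, 0, 0, 0, -30, 30],
    [0, 0, 0, 0, 20, -5, 30],
    [0, 0, 0, 0, 36, 0, 30],
    [0, 0, 0, 0, 30, 0, 30]
  ],
  "squeeze": 80
}}

```text
clock: 35.38
tcp_pos: [0.5657, 0.2818, 0.2097]
tcp_rot: [-2.33, -2.103, 0.009]
ft_force: [1.1, 0.6, -4.5]
gripper_width: 0.0379
```

Run:
```python
from h import *
rel([.565,.288,.105],84)
```

```text
t 35.38 yaw 84.13 pos [0.5657 0.2818 0.2097] q [ 0.42  0.2   1.72  0.    1.23 -1.05] w 37.9 F [ 1.1  0.6 -4.5]
  turn [-0.34  0.11  0.13] shift(now axes) [  6.3  -0.7 104.7] shift(final axes) [  6.1  -1.4 104.7]
```

Emit:
{"api": "step_arm", "payload": {
  "increments": [
    [-0.3, 0, 0, 3, 0, 15, 30],
    [0, 0, 0, 2, 0, 25, 30],
    [0, 0, 0, 0, 0, 25, 30],
    [0, 0, 0, 0, 0, 18, 30],
    [0, 0, 0, 0, 0, 0, 30]
  ]
}}

```text
clock: 35.8
tcp_pos: [0.5801, 0.2871, 0.1362]
tcp_rot: [2.33, 2.092, 0.029]
ft_force: [-1.5, -1.1, -5.0]
gripper_width: 0.0376
```

Run:
```python
from h import *
rel([.565,.288,.105],84)
c=bot.camera("wrist");np.savez("pics/wrist27.npz",**c); print(c["eye"])
q=proj(c,[.4805,.2905,.07])[0]; print(q)
x,y=map(int,q); x0,y0=max(0,x-50),max(0,y-50); print(x0,y0)
im=c["pixels"][y0:y0+100,x0:x0+110,::-1]; im=np.clip(im.astype(float)*1.5,0,255).astype(np.uint8)
cv2.imwrite("pics/w27.png",cv2.resize(im,None,fx=6,fy=6,interpolation=cv2.INTER_CUBIC))
t=np.linspace(0,6.283,300)
for z in (0.,.005,.01,.07):
    P=proj(c,np.c_[.4795+.018*np.cos(t),.291+.018*np.sin(t),np.full(300,z)]); print(z,(P.min(0)-(x0,y0))*6,(P.max(0)-(x0,y0))*6)
```

```text
t 35.80 yaw 83.85 pos [0.5801 0.2871 0.1362] q [ 0.42  0.27  1.78 -0.    1.07 -1.04] w 37.6 F [-1.5 -1.1 -5. ]
  turn [ 1.13 -0.39 -0.15] shift(now axes) [ -1.  -15.8  30.9] shift(final axes) [ -0.7 -15.1  31.2]
[0.50757287 0.29465819 0.27790749]
[245.3552504   52.13759175]
195 2
0.0 [197.4569987  222.89044417] [446.16438574 491.69702701]
0.005 [194.22387708 216.39032996] [447.63949666 490.44719914]
0.01 [190.86592737 209.6339672 ] [449.17148064 489.15018828]
0.07 [137.3877266  101.34578712] [473.54893574 468.64842832]
```

Emit:
{"api": "step_arm", "payload": {
  "increments": [
    [0.9, -0.3, 0, 0, -20, -15, 30],
    [0.3, 0, 0, 0, -30, -15, 30],
    [0, 0, 0, 2, -30, -5, 30],
    [0, 0, 0, 2, -12, 0, 30]
  ]
}}

```text
clock: 36.18
tcp_pos: [0.4911, 0.3011, 0.1793]
tcp_rot: [2.342, 2.094, 0.011]
ft_force: [0.3, -0.2, -4.5]
gripper_width: 0.0375
```

Run:
```python
from h import *
rel([.482,.2915,.165],84)
snap(28,(290,40,390,180,4),(130,30,230,170,4))
```

```text
t 36.18 yaw 83.61 pos [0.4911 0.3011 0.1793] q [ 0.51  0.11  1.88  0.    1.14 -0.95] w 37.5 F [ 0.3 -0.2 -4.5]
  turn [ 0.26 -0.28 -0.39] shift(now axes) [-10.6  -8.1  14.2] shift(final axes) [-10.5  -8.1  14.3]
```

Run:
```python
from h import *
print(tri2("scene28",(340,139),"side28",(174.5,110.5)),tri2("scene28",(343.8,115.3),"side28",(175,90)))
print(tri2("scene28",(290+241/4-.5,40+230/4-.5),"side28",(130+155/4,30+172/4-.5)))
```

```text
(array([0.4833, 0.3028, 0.0926]), array([0.8])) (array([0.4906, 0.2979, 0.1585]), array([0.2]))
(array([0.4877, 0.3128, 0.2011]), array([2.4]))
```

Emit:
{"api": "step_arm", "payload": {
  "increments": [
    [-3, 0, 0, -3, -2, 0, 30],
    [-2.5, -0.3, 0, -3, 0, 0, 30],
    [0, 0, 0, 0, 0, 0, 30]
  ]
}}

```text
clock: 36.53
tcp_pos: [0.493, 0.2966, 0.1839]
tcp_rot: [2.277, 2.04, 0.121]
ft_force: [-0.6, 0.2, -5.2]
gripper_width: 0.038
```

Run:
```python
from h import *
rel([.482,.2915,.165],84)
snap(29,(290,40,390,180,4),(130,30,230,170,4))
crop(0,"scene29",320,70,370,150,10,"z5"); crop(0,"side29",155,60,205,140,8,"z6")
a=cv2.imread("pics/z5.png")[:600];b=cv2.imread("pics/z6.png")[:800]
h=max(len(a),len(b)); o=np.zeros((h,a.shape[1]+b.shape[1],3),np.uint8); o[:len(a),:a.shape[1]]=a;o[:len(b),a.shape[1]:]=b; cv2.imwrite("pics/z56.png",o[:600,:800] if False else cv2.resize(o,None,fx=.85,fy=.85))
```

```text
t 36.53 yaw 83.73 pos [0.493  0.2966 0.1839] q [ 0.54  0.05  1.94 -0.08  1.06 -0.89] w 38.0 F [-0.6  0.2 -5.2]
  turn [ 6.52 -0.21 -0.28] shift(now axes) [ -6.4 -12.5  17.6] shift(final axes) [ -6.2 -10.4  18.9]
```

Run:
```python
from h import *
a=tri2("scene29",(341.5,139),"side29",(179.3,108.5))[0];b=tri2("scene29",(345,112.5),"side29",(178,88.8))[0];print(a,b)
# pixels of vertical line above tip
for s in ("scene29","side29"): print(proj(cam(s),[a,a+[0,0,.07]]).round(1))
for s in ("scene28","side28"):
    a=np.array([.4833,.3028,.0926]); print(proj(cam(s),[a,a+[0,0,.07]]).round(1))
```

```text
[0.4948 0.2966 0.0986] [0.4965 0.293  0.1659]
[[341.5 139. ]
 [345.  112. ]]
[[179.3 108.5]
 [176.2  86.3]]
[[340.1 138.8]
 [343.6 112.3]]
[[174.6 110.7]
 [171.3  88.6]]
```

Emit:
{"api": "step_arm", "payload": {
  "increments": [
    [0, 0, 0, -5, -8, 0, 30],
    [0, 0, 0, 0, -7, 3, 30],
    [0, 0, 0, 0, 0, 8, 30]
  ]
}}

```text
clock: 36.88
tcp_pos: [0.4818, 0.2942, 0.1737]
tcp_rot: [2.281, 2.039, 0.126]
ft_force: [0.6, -0.2, -4.3]
gripper_width: 0.0377
```

Run:
```python
from h import *
rel([.4775,.2925,.165],84)
snap(30,(290,40,390,180,4),(130,30,230,170,4))
crop(0,"scene30",310,90,370,170,8,"z5"); crop(0,"side30",150,60,210,140,8,"z6")
a=cv2.imread("pics/z5.png");b=cv2.imread("pics/z6.png"); cv2.imwrite("pics/z56.png",cv2.resize(np.hstack([a,b]),None,fx=.8,fy=.8))
```

```text
t 36.88 yaw 83.60 pos [0.4818 0.2942 0.1737] q [ 0.54  0.04  1.97 -0.07  1.03 -0.88] w 37.7 F [ 0.6 -0.2 -4.3]
  turn [ 6.54 -0.45 -0.42] shift(now axes) [-2.2 -5.   8.2] shift(final axes) [-2.1 -4.1  8.7]
```

Run:
```python
from h import *
print(tri2("scene30",(337.3,142.9),"side30",(176.5,115.4)))
for s,p,b in (("scene30",(337.3,142.9),(334.7,148)),("side30",(176.5,115.4),(176.2,120.5))): print(((atz(cam(s),*p,.087)-atz(cam(s),*b,.07))*1e3).round(1))
```

```text
(array([0.4831, 0.2949, 0.0827]), array([0.8]))
[ 6.5  0.6 17. ]
[ 2.3 -1.4 17. ]
```

Emit:
{"api": "step_arm", "payload": {
  "increments": [
    [0, 0, 0, 0, -5, 10, 30],
    [0, 0, 0, 0, -2, 14, 30],
    [0, 0, 0, 0, -1.5, 12, 30]
  ]
}}

```text
clock: 37.23
tcp_pos: [0.4787, 0.295, 0.1345]
tcp_rot: [2.281, 2.038, 0.127]
ft_force: [0.3, 0.2, -5.7]
gripper_width: 0.0382
```

Run:
```python
from h import *
rel([.478,.2935,.1],84)
```

```text
t 37.23 yaw 83.57 pos [0.4787 0.295  0.1345] q [ 0.55  0.07  2.02 -0.08  0.96 -0.87] w 38.2 F [ 0.3  0.2 -5.7]
  turn [ 6.6  -0.46 -0.45] shift(now axes) [-1.9 -4.5 34.2] shift(final axes) [-1.6 -0.6 34.5]
```

Emit:
{"api": "step_arm", "payload": {
  "increments": [
    [0, -0.3, 0, -1.5, -2, 12, 30],
    [0, 0, 0, 0, -1.2, 12, 30],
    [0, 0, 0, 0, -1, 8, 30]
  ]
}}

```text
clock: 37.48
tcp_pos: [0.4773, 0.2931, 0.0981]
tcp_rot: [2.279, 2.035, 0.117]
ft_force: [-7.0, -7.5, 53.1]
gripper_width: 0.038
```

Run:
```python
from h import *
rel([.478,.2925,.096],84)
```

```text
t 37.48 yaw 83.55 pos [0.4773 0.2931 0.0981] q [ 0.55  0.12  2.05 -0.09  0.89 -0.86] w 38.0 F [-7.  -7.5 53.1]
  turn [ 6.51 -0.02 -0.46] shift(now axes) [-0.5  0.5  2.2] shift(final axes) [-0.5  0.8  2.1]
```

Emit:
{"api": "step_arm", "payload": {
  "increments": [
    [0, 0, 0, 0, 0, -3, 30],
    [0, 0, 0, 0, 0, 0, 50],
    [0, 0, 0, 0, 0, 0, 68],
    [0, 0, 0, 0, 0, -6, 72],
    [0, 0, 0, 0, 3, -30, 72],
    [0, 0, 0, 0, 4, -40, 72],
    [0, 0, 0, 0, 4, -40, 72]
  ]
}}

```text
clock: 38.07
tcp_pos: [0.4706, 0.2907, 0.2115]
tcp_rot: [2.28, 2.038, 0.092]
ft_force: [1.0, 0.2, 0.4]
gripper_width: 0.072
```

Run:
```python
from h import *
rel([.5,.15,.26],84)
snap(31,(290,90,390,200,4),(130,60,230,180,4))
crop(0,"scene31",310,110,370,170,8,"z5"); crop(0,"side31",150,80,210,140,8,"z6")
a=cv2.imread("pics/z5.png");b=cv2.imread("pics/z6.png"); cv2.imwrite("pics/z56.png",cv2.resize(np.hstack([a,b]),None,fx=.8,fy=.8))
def ell(s,box,lo,hi):
    c=cam(s);hsv=cv2.cvtColor(c["pixels"],cv2.COLOR_RGB2HSV); m=cv2.inRange(hsv,lo,hi); x0,y0,x1,y1=box
    w=np.zeros_like(m); w[y0:y1,x0:x1]=m[y0:y1,x0:x1]; return cv2.fitEllipse(cv2.convexHull(cv2.findNonZero(w)))[0]
a=ell("scene31",(325,122,350,134),(50,150,60),(75,255,255)); b=ell("side31",(164,97,186,112),(50,150,60),(75,255,255))
print(a,b,tri2("scene31",a,"side31",b))
```

```text
t 38.07 yaw 83.56 pos [0.4706 0.2907 0.2115] q [ 0.55  0.    1.94 -0.08  1.13 -0.88] w 72.0 F [1.  0.2 0.4]
  turn [ 5.79  0.59 -0.41] shift(now axes) [-137.    49.5  -42.3] shift(final axes) [-136.9   43.9  -48.5]
(338.67767333984375, 127.57918548583984) (170.5, 104.5) (array([0.4738, 0.3015, 0.1189]), array([1.2]))
```

Run:
```python
from h import *
d=tri2("scene31",(337.6,127.5),"side31",(173.1,102.6))[0]
f=tri2("scene31",(310+166/6.4-.5,110+232/6.4-.5),"side31",(150+(549-384)/6.4-.5,80+255/6.4-.5))[0]
print(d,f)
```

```text
[0.479  0.2945 0.1246] [0.4778 0.2946 0.0723]
```

Emit:
{"api": "step_arm", "payload": {
  "increments": [
    [2.9, 0.3, -0.2, 2, 4, 10, 72],
    [2.8, 0.3, -0.2, 2, 4, 25, 72],
    [0.1, 0, 0, 0, 0, 30, 72],
    [0, 0, 0, 0, 0, 25, 72]
  ]
}}

```text
clock: 38.5
tcp_pos: [0.4994, 0.305, 0.1473]
tcp_rot: [2.327, 2.099, 0.078]
ft_force: [-0.3, 0.4, -0.8]
gripper_width: 0.0719
```

Run:
```python
from h import *
rel([.4787,.2943,.1],84)
c=bot.camera("wrist"); cv2.imwrite("pics/wrist32.png",cv2.resize(c["pixels"][:,:,::-1],None,fx=1.5,fy=1.5))
```

```text
t 38.50 yaw 84.15 pos [0.4994 0.305  0.1473] q [ 0.5   0.13  1.92  0.01  1.04 -0.97] w 71.9 F [-0.3  0.4 -0.8]
  turn [ 2.21 -1.85  0.11] shift(now axes) [-14.2 -21.3  46.1] shift(final axes) [-12.8 -19.4  47.3]
```

Emit:
{"api": "step_arm", "payload": {
  "increments": [
    [2.1, -1.7, 0, -10, -16, 0, 72],
    [0.1, -0.2, 0, -3, -4, 0, 72]
  ]
}}

```text
clock: 38.72
tcp_pos: [0.4741, 0.2915, 0.139]
tcp_rot: [-2.332, -2.103, 0.021]
ft_force: [-0.1, -0.8, -1.1]
gripper_width: 0.0722
```

Run:
```python
from h import *
rel([.4787,.2943,.1],84)
```

```text
t 38.72 yaw 84.09 pos [0.4741 0.2915 0.139 ] q [ 0.51  0.13  1.94 -0.    1.08 -0.96] w 72.2 F [-0.1 -0.8 -1.1]
  turn [-0.59  0.5   0.08] shift(now axes) [ 3.6  4.7 39. ] shift(final axes) [ 3.3  4.2 39. ]
```

Emit:
{"api": "step_arm", "payload": {
  "increments": [
    [-0.5, 0.4, 0, 3, 4, 15, 72],
    [0, 0, 0, 0, 0, 16, 72],
    [0, 0, 0, 0, 0, 6, 66]
  ]
}}

```text
clock: 38.97
tcp_pos: [0.4809, 0.2958, 0.1063]
tcp_rot: [2.33, 2.103, 0.013]
ft_force: [-0.1, -0.7, 0.2]
gripper_width: 0.0662
```

Run:
```python
from h import *
rel([.4787,.2943,.1],84)
```

```text
t 38.97 yaw 84.13 pos [0.4809 0.2958 0.1063] q [ 0.51  0.16  1.97 -0.    1.   -0.96] w 66.2 F [-0.1 -0.7  0.2]
  turn [ 0.43 -0.23  0.13] shift(now axes) [-1.7 -2.1  6.3] shift(final axes) [-1.7 -2.   6.3]
```

Emit:
{"api": "step_arm", "payload": {
  "increments": [
    [0.4, -0.2, 0, -1.5, -2, 7, 55],
    [0, 0, 0, 0, 0, 0, 30],
    [0, 0, 0, 0, 0, 0, 30],
    [0, 0, 0, 0, 0, 0, 30]
  ],
  "squeeze": 80
}}

```text
clock: 39.3
tcp_pos: [0.4793, 0.2949, 0.101]
tcp_rot: [2.331, 2.105, 0.005]
ft_force: [1.4, 0.2, -3.7]
gripper_width: 0.0375
```

Run:
```python
from h import *
rel([.4787,.2943,.1],84)
```

```text
t 39.30 yaw 84.17 pos [0.4793 0.2949 0.101 ] q [ 0.51  0.17  1.97 -0.    1.   -0.96] w 37.5 F [ 1.4  0.2 -3.7]
  turn [ 0.15 -0.1   0.17] shift(now axes) [-0.7 -0.6  1. ] shift(final axes) [-0.7 -0.6  1. ]
```

Emit:
{"api": "step_arm", "payload": {
  "increments": [
    [0, 0, 0, -1, 0, 2, 30],
    [0, 0, 0, -1, 0, 2, 30],
    [0, 0, 0, -1, 0, 1, 30]
  ]
}}

```text
clock: 39.55
tcp_pos: [0.481, 0.2941, 0.1007]
tcp_rot: [2.332, 2.105, 0.015]
ft_force: [-3.2, 1.8, -1.1]
gripper_width: 0.0376
```

Emit:
{"api": "step_arm", "payload": {
  "increments": [
    [0, 0, 0, 0, -2, 1, 30],
    [0, 0, 0, 0, -2, 1, 30],
    [0, 0, 0, 0, -2, 1, 30]
  ]
}}

```text
clock: 39.8
tcp_pos: [0.4777, 0.2946, 0.1007]
tcp_rot: [2.328, 2.103, 0.022]
ft_force: [0.7, -3.6, 4.9]
gripper_width: 0.0375
```

Emit:
{"api": "step_arm", "payload": {
  "increments": [
    [0, 0, 0, 2, 0, 1, 30],
    [0, 0, 0, 2, 0, 1, 30],
    [0, 0, 0, 2, 0, 1, 30]
  ]
}}

```text
clock: 40.05
tcp_pos: [0.4794, 0.2958, 0.1006]
tcp_rot: [2.317, 2.101, 0.015]
ft_force: [-0.7, -6.3, 11.0]
gripper_width: 0.0375
```

Emit:
{"api": "step_arm", "payload": {
  "increments": [
    [0, 0, 0, 0, 2, 1, 30],
    [0, 0, 0, 0, 2, 1, 30],
    [0, 0, 0, 0, 2, 1, 30]
  ]
}}

```text
clock: 40.3
tcp_pos: [0.4821, 0.2951, 0.1006]
tcp_rot: [2.321, 2.103, 0.005]
ft_force: [-9.1, -0.4, 14.8]
gripper_width: 0.0375
```

Emit:
{"api": "step_arm", "payload": {
  "increments": [
    [0, 0, 0, -2, 0, 1, 30],
    [0, 0, 0, -2, 0, 1, 30],
    [0, 0, 0, -2, -1, 1, 30]
  ]
}}

```text
clock: 40.55
tcp_pos: [0.4802, 0.2941, 0.1007]
tcp_rot: [2.329, 2.104, 0.016]
ft_force: [-1.4, 2.6, 4.4]
gripper_width: 0.0375
```

Run:
```python
from h import *
rel([.480,.2945,.1007],84)
```

```text
t 40.55 yaw 84.18 pos [0.4802 0.2941 0.1007] q [ 0.51  0.16  1.98 -0.    0.99 -0.96] w 37.5 F [-1.4  2.6  4.4]
  turn [ 0.5  -0.33  0.18] shift(now axes) [ 0.4 -0.2 -0. ] shift(final axes) [ 0.4 -0.2 -0. ]
```

Emit:
{"api": "step_arm", "payload": {
  "increments": [
    [0.4, -0.3, 0, 0, 0, -1, 30],
    [0, 0, 0, 0, 0, 1, 30],
    [0, 0, 0, 0, 0, 0, 50],
    [0, 0, 0, 0, 0, 0, 68],
    [0, 0, 0, 0, 0, -6, 72],
    [0, 0, 0, 0, 0, -30, 72],
    [0, 0, 0, 0, 0, -40, 72],
    [0, 0, 0, 0, 0, -40, 72],
    [0, 0, 0, -10, 2, -35, 72],
    [0, 0, 0, -25, 3, -10, 72],
    [0, 0, 0, -36, 5, 0, 72],
    [0, 0, 0, -36, 5, 0, 72]
  ]
}}

```text
clock: 41.55
tcp_pos: [0.482, 0.1874, 0.2676]
tcp_rot: [-2.321, -2.116, 0.009]
ft_force: [0.2, -0.5, -0.6]
gripper_width: 0.0719
```

Run:
```python
from h import *
rel([.411,-.306,.28],84)
snap(33,(290,90,390,200,4),(130,60,230,180,4))
crop(0,"scene33",310,110,370,170,8,"z5"); crop(0,"side33",150,80,210,140,8,"z6")
a=cv2.imread("pics/z5.png");b=cv2.imread("pics/z6.png"); cv2.imwrite("pics/z56.png",cv2.resize(np.hstack([a,b]),None,fx=.8,fy=.8))
def ell(s,box,lo,hi):
    c=cam(s);hsv=cv2.cvtColor(c["pixels"],cv2.COLOR_RGB2HSV); m=cv2.inRange(hsv,lo,hi); x0,y0,x1,y1=box
    w=np.zeros_like(m); w[y0:y1,x0:x1]=m[y0:y1,x0:x1]; return cv2.fitEllipse(cv2.convexHull(cv2.findNonZero(w)))[0]
a=ell("scene33",(325,120,350,134),(50,150,60),(75,255,255)); b=ell("side33",(164,95,186,112),(50,150,60),(75,255,255))
print(a,b,tri2("scene33",a,"side33",b))
```

```text
t 41.55 yaw 84.70 pos [0.482  0.1874 0.2676] q [ 0.32 -0.06  1.89 -0.    1.31 -1.15] w 71.9 F [ 0.2 -0.5 -0.6]
  turn [-0.23  0.22  0.7 ] shift(now axes) [-497.9  -25.2  -10.4] shift(final axes) [-498.2  -19.   -12.4]
(337.7069396972656, 127.67002868652344) (173.35507202148438, 103.2264633178711) (array([0.4792, 0.2943, 0.1236]), array([0.5]))
```

Emit:
{"api": "step_arm", "payload": {
  "increments": [
    [-0.2, 0.2, 0.4, -20, -1, -2, 70],
    [0, 0, 0.3, -34, -1, -2, 70],
    [0, 0, 0, -38, -1, -2, 70],
    [0, 0, 0, -38, -1, -2, 70],
    [0, 0, 0, -38, -1, -1, 70],
    [0, 0, 0, -38, -1, -1, 70],
    [0, 0, 0, -38, -2, -1, 70],
    [0, 0, 0, -38, -2, -1, 70],
    [0, 0, 0, -38, -2, 0, 70],
    [0, 0, 0, -38, -2, 0, 70],
    [0, 0, 0, -38, -2, 0, 70],
    [0, 0, 0, -38, -2, 0, 70],
    [0, 0, 0, -34, -2, 0, 70],
    [0, 0, 0, -22, 0, 0, 70]
  ]
}}

```text
clock: 42.82
tcp_pos: [0.406, -0.3124, 0.2787]
tcp_rot: [-2.334, -2.1, -0.007]
ft_force: [0.4, -0.3, 0.6]
gripper_width: 0.0697
```

Run:
```python
from h import *
rel([.4115,-.306,.22],84)
```

```text
t 42.82 yaw 83.98 pos [ 0.406  -0.3124  0.2787] q [-0.71 -0.07  1.88  0.    1.33 -2.17] w 69.7 F [ 0.4 -0.3  0.6]
  turn [ 0.09 -0.26 -0.02] shift(now axes) [ 6.7  4.7 58.7] shift(final axes) [ 7.   4.8 58.7]
```

Emit:
{"api": "step_arm", "payload": {
  "increments": [
    [0.1, -0.2, 0, 6, 5, 8, 70],
    [0, 0, 0, 0, 0, 30, 70],
    [0, 0, 0, 0, 0, 36, 70],
    [0, 0, 0, 0, 0, 20, 70]
  ]
}}

```text
clock: 43.15
tcp_pos: [0.4163, -0.3146, 0.1881]
tcp_rot: [2.336, 2.081, 0.004]
ft_force: [-0.2, -0.6, -1.6]
gripper_width: 0.0698
```

Run:
```python
from h import *
rel([.4115,-.306,.145],84)
```

```text
t 43.15 yaw 83.41 pos [ 0.4163 -0.3146  0.1881] q [-0.7  -0.    1.99  0.    1.15 -2.15] w 69.8 F [-0.2 -0.6 -1.6]
  turn [ 0.65  0.38 -0.59] shift(now axes) [ 8.3 -6.3 42.9] shift(final axes) [ 8.1 -5.7 43.1]
```

Emit:
{"api": "step_arm", "payload": {
  "increments": [
    [0.6, 0.3, -0.3, 8, -6, 5, 70],
    [0.1, 0, 0, 0, 0, 25, 70],
    [0, 0, 0, 0, 0, 12, 70]
  ]
}}

```text
clock: 43.4
tcp_pos: [0.4103, -0.301, 0.1414]
tcp_rot: [-2.333, -2.092, 0.003]
ft_force: [-1.3, 0.1, -0.8]
gripper_width: 0.07
```

Run:
```python
from h import *
rel([.4115,-.306,.145],84)
```

```text
t 43.40 yaw 83.77 pos [ 0.4103 -0.301   0.1414] q [-0.68  0.03  2.04 -0.    1.08 -2.14] w 70.0 F [-1.3  0.1 -0.8]
  turn [-0.42 -0.24 -0.22] shift(now axes) [-4.8  1.8 -3.7] shift(final axes) [-4.8  1.8 -3.6]
```

Emit:
{"api": "step_arm", "payload": {
  "increments": [
    [-0.3, -0.2, 0, -4, 1, -3, 55],
    [0, 0, 0, 0, 0, 0, 30],
    [0, 0, 0, 0, 0, 0, 30],
    [0, 0, 0, 0, 0, 0, 30]
  ],
  "squeeze": 80
}}

```text
clock: 43.73
tcp_pos: [0.4106, -0.3024, 0.1441]
tcp_rot: [-2.331, -2.097, 0.003]
ft_force: [-0.7, 0.9, -6.8]
gripper_width: 0.0384
```

Run:
```python
from h import *
rel([.4115,-.306,.145],84)
```

```text
t 43.73 yaw 83.94 pos [ 0.4106 -0.3024  0.1441] q [-0.68  0.03  2.04 -0.    1.08 -2.15] w 38.4 F [-0.7  0.9 -6.8]
  turn [-0.32 -0.17 -0.06] shift(now axes) [-3.5  1.3 -0.9] shift(final axes) [-3.5  1.3 -0.9]
```

Emit:
{"api": "step_arm", "payload": {
  "increments": [
    [-0.2, 0, 0, 0, 0, -12, 30],
    [0, 0, 0, 0, 0, -28, 30],
    [0, 0, 0, 0, 0, -36, 30],
    [0, 0, 0, 0, 0, -36, 30],
    [0, 0, 0, 0, 0, -30, 30],
    [0, 0, 0, 10, 3, -8, 30]
  ]
}}

```text
clock: 44.23
tcp_pos: [0.4091, -0.2893, 0.2965]
tcp_rot: [-2.322, -2.084, 0.002]
ft_force: [2.8, -1.2, -5.7]
gripper_width: 0.0381
```

Run:
```python
from h import *
rel([.592,.057,.29],84)
```

```text
t 44.23 yaw 83.80 pos [ 0.4091 -0.2893  0.2965] q [-0.67 -0.09  1.87  0.    1.39 -2.13] w 38.1 F [ 2.8 -1.2 -5.7]
  turn [-0.96 -0.77 -0.2 ] shift(now axes) [364.  144.6   9. ] shift(final axes) [363.6 145.7   6.5]
```

Emit:
{"api": "step_arm", "payload": {
  "increments": [
    [-0.5, -0.4, 0, 20, 8, -2, 30],
    [-0.4, -0.3, 0, 34, 13, -3, 30],
    [0, 0, 0, 37, 15, -3, 30],
    [0, 0, 0, 37, 15, -3, 30],
    [0, 0, 0, 37, 15, -3, 30],
    [0, 0, 0, 37, 15, -3, 30]
  ]
}}

```text
clock: 44.73
tcp_pos: [0.5113, -0.0932, 0.3174]
tcp_rot: [2.351, 2.078, 0.0]
ft_force: [0.2, -1.2, -7.8]
gripper_width: 0.0379
```

Run:
```python
from h import *
rel([.592,.057,.26],84)
```

```text
t 44.73 yaw 82.96 pos [ 0.5113 -0.0932  0.3174] q [-0.23 -0.08  1.82 -0.    1.4  -1.67] w 37.9 F [ 0.2 -1.2 -7.8]
  turn [ 0.16  0.12 -1.04] shift(now axes) [159.1  61.5  57.3] shift(final axes) [157.8  64.5  57.4]
```

Emit:
{"api": "step_arm", "payload": {
  "increments": [
    [0, 0, -0.5, 37, 15, 0, 30],
    [0, 0, -0.5, 37, 15, 0, 30],
    [0, 0, 0, 37, 15, 2, 30],
    [0, 0, 0, 28, 12, 5, 30],
    [0, 0, 0, 14, 6, 10, 30],
    [0, 0, 0, 4, 1, 12, 30]
  ]
}}

```text
clock: 45.23
tcp_pos: [0.5929, 0.0759, 0.2867]
tcp_rot: [-2.324, -2.108, -0.01]
ft_force: [-0.5, -0.4, -7.4]
gripper_width: 0.0377
```

Run:
```python
from h import *
rel([.592,.057,.225],84)
```

```text
t 45.23 yaw 84.43 pos [0.5929 0.0759 0.2867] q [ 0.08  0.09  1.71  0.01  1.34 -1.39] w 37.7 F [-0.5 -0.4 -7.4]
  turn [ 0.08 -0.43  0.43] shift(now axes) [-19.3   0.9  61.6] shift(final axes) [-18.9   1.1  61.7]
```

Emit:
{"api": "step_arm", "payload": {
  "increments": [
    [0, -0.3, 0.3, -16, 0, 12, 30],
    [0, 0, 0, -3, 1, 22, 30],
    [0, 0, 0, 0, 0, 16, 30]
  ]
}}

```text
clock: 45.48
tcp_pos: [0.5899, 0.0602, 0.2324]
tcp_rot: [-2.324, -2.109, -0.0]
ft_force: [-1.4, 0.6, -8.1]
gripper_width: 0.0381
```

Run:
```python
from h import *
rel([.592,.057,.225],84)
snap(34,(210,90,330,240,4),(220,50,310,190,4))
```

```text
t 45.48 yaw 84.44 pos [0.5899 0.0602 0.2324] q [ 0.06  0.11  1.78  0.    1.25 -1.42] w 38.1 F [-1.4  0.6 -8.1]
  turn [-0.14 -0.14  0.44] shift(now axes) [-3.   2.4  7.3] shift(final axes) [-3.   2.4  7.4]
```

Run:
```python
from h import *
print("tip",tri2("scene34",(279,185.8),"side34",(262.8,145.8)))
for n,a,b in (("R",(279.5,198),(263.5,151.8)),("B",(246.5,191.5),(256,172.8)),("Y",(232.3,211.3),(286.8,178.3))): print(n,tri2("scene34",a,"side34",b),atz(cam("scene34"),*a,.07).round(4),atz(cam("side34"),*b,.07).round(4))
```

```text
tip (array([0.5891, 0.0565, 0.0944]), array([1.8]))
R (array([0.5938, 0.0571, 0.0687]), array([1.3])) [0.596  0.0549 0.07  ] [0.5933 0.0572 0.07  ]
B (array([0.5363, 0.0105, 0.0669]), array([1.4])) [0.5411 0.0074 0.07  ] [0.5347 0.0094 0.07  ]
Y (array([ 0.5842, -0.0463,  0.0676]), array([0.5])) [ 0.5874 -0.0479  0.07  ] [ 0.5827 -0.0476  0.07  ]
```

Emit:
{"api": "step_arm", "payload": {
  "increments": [
    [-0.1, -0.1, 0.3, -2, 4, 8, 30],
    [0, 0, 0, 0, 0, 14, 30],
    [0, 0, 0, 0, 0, 14, 30]
  ]
}}

```text
clock: 45.83
tcp_pos: [0.5933, 0.056, 0.1965]
tcp_rot: [-2.335, -2.101, -0.0]
ft_force: [-0.3, 0.1, -7.9]
gripper_width: 0.0379
```

Run:
```python
from h import *
rel([.5935,.0575,.144],84)
```

```text
t 45.83 yaw 83.96 pos [0.5933 0.056  0.1965] q [ 0.05  0.14  1.82  0.    1.18 -1.41] w 37.9 F [-0.3  0.1 -7.9]
  turn [ 0.01 -0.02 -0.04] shift(now axes) [ 1.5 -0.  52.5] shift(final axes) [ 1.5 -0.  52.5]
```

Emit:
{"api": "step_arm", "payload": {
  "increments": [
    [0, 0, 0, 1, 0, 12, 30],
    [0, 0, 0, 0, 0, 14, 30],
    [0, 0, 0, 0, 0, 12, 30]
  ]
}}

```text
clock: 46.08
tcp_pos: [0.5943, 0.0562, 0.1568]
tcp_rot: [2.337, 2.098, 0.004]
ft_force: [-1.2, 2.6, -5.4]
gripper_width: 0.0378
```

Run:
```python
from h import *
rel([.5935,.0575,.144],84)
```

```text
t 46.08 yaw 83.83 pos [0.5943 0.0562 0.1568] q [ 0.05  0.17  1.86  0.    1.11 -1.41] w 37.8 F [-1.2  2.6 -5.4]
  turn [ 0.16 -0.06 -0.17] shift(now axes) [ 1.2 -1.  12.8] shift(final axes) [ 1.2 -0.9 12.8]
```

Emit:
{"api": "step_arm", "payload": {
  "increments": [
    [0.1, 0, 0, 1, -1, 9, 30],
    [0, 0, 0, 0, 0, 6, 30]
  ]
}}

```text
clock: 46.25
tcp_pos: [0.5946, 0.0571, 0.143]
tcp_rot: [2.337, 2.097, 0.005]
ft_force: [-8.7, -3.7, 37.2]
gripper_width: 0.0381
```

Run:
```python
from h import *
rel([.5935,.0575,.144],84)
```

```text
t 46.25 yaw 83.80 pos [0.5946 0.0571 0.143 ] q [ 0.05  0.19  1.87  0.    1.08 -1.41] w 38.1 F [-8.7 -3.7 37.2]
  turn [ 0.19 -0.07 -0.2 ] shift(now axes) [ 0.3 -1.2 -1. ] shift(final axes) [ 0.3 -1.2 -1. ]
```

Emit:
{"api": "step_arm", "payload": {
  "increments": [
    [0, 0, 0, 0, 0, -1, 50],
    [0, 0, 0, 0, 0, 0, 66],
    [0, 0, 0, 0, 0, -5, 70],
    [0, 0, 0, 0, 0, -30, 70],
    [0, 0, 0, 0, 0, -40, 70],
    [0, 0, 0, 0, 0, -30, 70],
    [0, 0, 0, -10, -2, -15, 70],
    [0, 0, 0, -30, -8, -5, 70]
  ]
}}

```text
clock: 46.92
tcp_pos: [0.5864, 0.0215, 0.2838]
tcp_rot: [2.324, 2.095, 0.029]
ft_force: [0.9, -0.8, -0.2]
gripper_width: 0.07
```

Run:
```python
from h import *
rel([.4895,-.3165,.27],84)
snap(35,(210,90,330,240,4),(220,50,310,190,4))
```

```text
t 46.92 yaw 84.08 pos [0.5864 0.0215 0.2838] q [-0.01  0.05  1.75  0.    1.32 -1.48] w 70.0 F [ 0.9 -0.8 -0.2]
  turn [ 1.23 -0.3   0.08] shift(now axes) [-346.3  -61.8   10.7] shift(final axes) [-346.3  -61.1   13.8]
```

Red is home. Next is blue at the middle stand seat.

Emit:
{"api": "step_arm", "payload": {
  "increments": [
    [0.7, -0.2, 0, -34, -6, 0, 70],
    [0.5, 0, 0, -38, -7, 0, 70],
    [0, 0, 0, -38, -7, 0, 70],
    [0, 0, 0, -38, -7, 0, 70],
    [0, 0, 0, -38, -7, 0, 70],
    [0, 0, 0, -38, -7, 0, 70],
    [0, 0, 0, -38, -7, 0, 70],
    [0, 0, 0, -38, -7, 0, 70],
    [0, 0, 0, -30, -5, 0, 70],
    [0, 0, 0, -14, -2, 0, 70]
  ]
}}

```text
clock: 47.85
tcp_pos: [0.4887, -0.3279, 0.2918]
tcp_rot: [2.319, 2.095, 0.019]
ft_force: [-0.2, -0.5, 1.0]
gripper_width: 0.0701
```

Run:
```python
from h import *
rel([.4895,-.3165,.22],84)
```

```text
t 47.85 yaw 84.20 pos [ 0.4887 -0.3279  0.2918] q [-0.64  0.06  1.73  0.01  1.33 -2.11] w 70.1 F [-0.2 -0.5  1. ]
  turn [1.16 0.12 0.2 ] shift(now axes) [11.6 -1.8 71.7] shift(final axes) [11.4 -0.4 71.8]
```

Emit:
{"api": "step_arm", "payload": {
  "increments": [
    [0.9, 0.1, 0, 10, -1, 12, 70],
    [0.3, 0, 0, 1, -1, 30, 70],
    [0, 0, 0, 0, 0, 30, 70],
    [0, 0, 0, 0, 0, 20, 70]
  ]
}}

```text
clock: 48.18
tcp_pos: [0.4927, -0.3241, 0.206]
tcp_rot: [2.328, 2.083, 0.004]
ft_force: [-0.1, -0.2, -0.5]
gripper_width: 0.07
```

Run:
```python
from h import *
rel([.4895,-.3165,.145],84)
```

```text
t 48.18 yaw 83.66 pos [ 0.4927 -0.3241  0.206 ] q [-0.62  0.11  1.83 -0.    1.18 -2.08] w 70.0 F [-0.1 -0.2 -0.5]
  turn [ 0.86  0.56 -0.34] shift(now axes) [ 7.8 -5.  60.9] shift(final axes) [ 7.2 -4.  61. ]
```

Emit:
{"api": "step_arm", "payload": {
  "increments": [
    [0.8, 0.5, -0.3, 7, -5, 10, 70],
    [0.1, 0, 0, 0, 0, 25, 70],
    [0, 0, 0, 0, 0, 20, 70]
  ]
}}

```text
clock: 48.43
tcp_pos: [0.4893, -0.3131, 0.1485]
tcp_rot: [-2.332, -2.101, 0.001]
ft_force: [-0.5, 1.1, 0.5]
gripper_width: 0.0701
```

Run:
```python
from h import *
rel([.4895,-.3165,.145],84)
```

```text
t 48.43 yaw 84.04 pos [ 0.4893 -0.3131  0.1485] q [-0.61  0.15  1.89  0.    1.1  -2.08] w 70.1 F [-0.5  1.1  0.5]
  turn [-0.13 -0.08  0.04] shift(now axes) [-3.4  0.6  3.5] shift(final axes) [-3.4  0.6  3.5]
```

Emit:
{"api": "step_arm", "payload": {
  "increments": [
    [-0.1, 0, 0, -3, 0, 4, 55],
    [0, 0, 0, 0, 0, 0, 30],
    [0, 0, 0, 0, 0, 0, 30],
    [0, 0, 0, 0, 0, 0, 30]
  ],
  "squeeze": 80
}}

```text
clock: 48.77
tcp_pos: [0.4873, -0.3119, 0.141]
tcp_rot: [-2.323, -2.1, 0.002]
ft_force: [0.7, 0.5, -8.3]
gripper_width: 0.0379
```

Run:
```python
from h import *
rel([.4895,-.3165,.145],84)
```

```text
t 48.77 yaw 84.23 pos [ 0.4873 -0.3119  0.141 ] q [-0.61  0.16  1.9   0.    1.09 -2.08] w 37.9 F [ 0.7  0.5 -8.3]
  turn [-0.48 -0.31  0.23] shift(now axes) [-4.3  2.6 -4.1] shift(final axes) [-4.3  2.6 -4. ]
```

Emit:
{"api": "step_arm", "payload": {
  "increments": [
    [0, 0, 0, 0, 0, -12, 30],
    [0, 0, 0, 0, 0, -28, 30],
    [0, 0, 0, 0, 0, -36, 30],
    [0, 0, 0, 0, 0, -36, 30],
    [0, 0, 0, 0, 0, -30, 30],
    [0, 0, 0, 10, 2, -8, 30]
  ]
}}

```text
clock: 49.27
tcp_pos: [0.4855, -0.2986, 0.2914]
tcp_rot: [-2.308, -2.083, 0.008]
ft_force: [1.7, -1.5, -7.2]
gripper_width: 0.0382
```

Run:
```python
from h import *
rel([.5365,.0105,.285],84)
```

```text
t 49.27 yaw 84.11 pos [ 0.4855 -0.2986  0.2914] q [-0.6   0.06  1.73  0.    1.38 -2.07] w 38.2 F [ 1.7 -1.5 -7.2]
  turn [-1.57 -1.02  0.12] shift(now axes) [312.5  19.3  11.5] shift(final axes) [312.7  18.4   6.4]
```

Emit:
{"api": "step_arm", "payload": {
  "increments": [
    [-0.8, -0.5, 0, 20, 1, -1, 30],
    [-0.8, -0.5, 0, 34, 2, -1, 30],
    [0, 0, 0, 37, 2, 0, 30],
    [0, 0, 0, 37, 2, 0, 30],
    [0, 0, 0, 37, 2, 0, 30],
    [0, 0, 0, 37, 2, 0, 30],
    [0, 0, 0, 37, 2, 0, 30],
    [0, 0, 0, 34, 2, 0, 30],
    [0, 0, 0, 20, 1, 3, 30],
    [0, 0, 0, 8, 0, 6, 30]
  ]
}}

```text
clock: 50.1
tcp_pos: [0.5293, 0.0189, 0.2863]
tcp_rot: [-2.337, -2.092, -0.009]
ft_force: [-0.5, 0.6, -8.1]
gripper_width: 0.0381
```

Run:
```python
from h import *
rel([.5365,.0105,.225],84)
```

```text
t 50.10 yaw 83.67 pos [0.5293 0.0189 0.2863] q [-0.02 -0.04  1.84  0.01  1.34 -1.48] w 38.1 F [-0.5  0.6 -8.1]
  turn [ 0.02 -0.41 -0.33] shift(now axes) [-8.   8.  61.2] shift(final axes) [-7.6  8.  61.3]
```

Emit:
{"api": "step_arm", "payload": {
  "increments": [
    [0, -0.3, -0.3, -7, 7, 12, 30],
    [0, 0, 0, 0, 1, 22, 30],
    [0, 0, 0, 0, 0, 18, 30]
  ]
}}

```text
clock: 50.35
tcp_pos: [0.5365, 0.0159, 0.234]
tcp_rot: [-2.327, -2.11, -0.008]
ft_force: [-1.1, -0.4, -8.9]
gripper_width: 0.0384
```

Run:
```python
from h import *
rel([.5365,.0105,.225],84)
snap(36,(210,90,330,240,4),(220,70,310,200,4))
```

```text
t 50.35 yaw 84.39 pos [0.5365 0.0159 0.234 ] q [-0.02 -0.    1.9   0.    1.24 -1.49] w 38.4 F [-1.1 -0.4 -8.9]
  turn [ 0.18 -0.21  0.39] shift(now axes) [-5.4  0.5  9. ] shift(final axes) [-5.4  0.6  9. ]
```

Run:
```python
from h import *
print("tip",tri2("scene36",(247,178.3),"side36",(256.8,163.5)))
```

```text
tip (array([0.5374, 0.0111, 0.099 ]), array([1.1]))
```

Tip is within 1 mm of the blue bore (0.5363, 0.0105). Next I go down.

Emit:
{"api": "step_arm", "payload": {
  "increments": [
    [0.1, -0.2, 0.3, -2, 0, 10, 30],
    [0, 0, 0, 0, 0, 15, 30],
    [0, 0, 0, 0, 0, 15, 30]
  ]
}}

```text
clock: 50.7
tcp_pos: [0.5358, 0.0115, 0.1934]
tcp_rot: [2.336, 2.099, -0.001]
ft_force: [0.7, -0.1, -8.3]
gripper_width: 0.038
```

Run:
```python
from h import *
rel([.5355,.012,.141],84)
```

```text
t 50.70 yaw 83.88 pos [0.5358 0.0115 0.1934] q [-0.02  0.03  1.94 -0.    1.17 -1.49] w 38.0 F [ 0.7 -0.1 -8.3]
  turn [ 0.03  0.09 -0.12] shift(now axes) [ 0.5 -0.4 52.4] shift(final axes) [ 0.5 -0.4 52.4]
```

Emit:
{"api": "step_arm", "payload": {
  "increments": [
    [0, 0, 0, 0, 0, 12, 30],
    [0, 0, 0, 0, 0, 14, 30],
    [0, 0, 0, 0, 0, 14, 30]
  ]
}}

```text
clock: 50.95
tcp_pos: [0.5367, 0.0099, 0.1529]
tcp_rot: [2.338, 2.094, 0.002]
ft_force: [-2.0, 3.1, -4.9]
gripper_width: 0.038
```

Run:
```python
from h import *
rel([.5355,.012,.141],84)
```

```text
t 50.95 yaw 83.69 pos [0.5367 0.0099 0.1529] q [-0.03  0.07  1.98 -0.    1.09 -1.49] w 38.0 F [-2.   3.1 -4.9]
  turn [ 0.16  0.07 -0.31] shift(now axes) [ 2.  -1.4 11.9] shift(final axes) [ 2.  -1.4 11.9]
```

Emit:
{"api": "step_arm", "payload": {
  "increments": [
    [0.1, 0, 0, 1, -1, 8, 30],
    [0, 0, 0, 0, 0, 6, 30]
  ]
}}

```text
clock: 51.12
tcp_pos: [0.5367, 0.0105, 0.1404]
tcp_rot: [2.341, 2.092, 0.002]
ft_force: [-10.2, -0.2, 39.9]
gripper_width: 0.0382
```

Run:
```python
from h import *
rel([.5355,.012,.141],84)
```

```text
t 51.12 yaw 83.58 pos [0.5367 0.0105 0.1404] q [-0.03  0.08  2.   -0.    1.07 -1.48] w 38.2 F [-10.2  -0.2  39.9]
  turn [ 0.13  0.03 -0.42] shift(now axes) [ 1.3 -1.4 -0.6] shift(final axes) [ 1.3 -1.4 -0.6]
```

Emit:
{"api": "step_arm", "payload": {
  "increments": [
    [0, 0, 0, 0, 0, -1, 50],
    [0, 0, 0, 0, 0, 0, 66],
    [0, 0, 0, 0, 0, -5, 70],
    [0, 0, 0, 0, 0, -30, 70],
    [0, 0, 0, 0, 0, -40, 70],
    [0, 0, 0, 0, 0, -35, 70],
    [0, 0, 0, -10, 0, -20, 70],
    [0, 0, 0, -30, 4, -5, 70]
  ]
}}

```text
clock: 51.78
tcp_pos: [0.5425, -0.0288, 0.2953]
tcp_rot: [2.325, 2.086, 0.026]
ft_force: [0.8, -0.5, -0.0]
gripper_width: 0.0701
```

Run:
```python
from h import *
rel([.569,-.3265,.275],84)
snap(37,(210,110,330,240,4),(220,90,310,200,4))
```

```text
t 51.78 yaw 83.78 pos [ 0.5425 -0.0288  0.2953] q [-0.1  -0.04  1.82 -0.    1.33 -1.56] w 70.1 F [ 0.8 -0.5 -0. ]
  turn [ 1.4  -0.01 -0.22] shift(now axes) [-293.1   58.1   21.6] shift(final axes) [-293.3   57.5   20.3]
```

Emit:
{"api": "step_arm", "payload": {
  "increments": [
    [0.8, 0, 0, -30, 6, 0, 70],
    [0.5, 0, 0, -37, 7, 0, 70],
    [0, 0, 0, -38, 7, 0, 70],
    [0, 0, 0, -38, 7, 0, 70],
    [0, 0, 0, -38, 7, 0, 70],
    [0, 0, 0, -38, 7, 0, 70],
    [0, 0, 0, -34, 7, 0, 70],
    [0, 0, 0, -22, 5, 0, 70],
    [0, 0, 0, -10, 2, 0, 70]
  ]
}}

```text
clock: 52.63
tcp_pos: [0.5699, -0.3331, 0.3056]
tcp_rot: [2.327, 2.083, 0.015]
ft_force: [0.3, 0.3, -0.4]
gripper_width: 0.0704
```

Run:
```python
from h import *
rel([.569,-.3265,.22],84)
```

```text
t 52.63 yaw 83.64 pos [ 0.5699 -0.3331  0.3056] q [-0.57  0.19  1.56  0.    1.37 -2.03] w 70.4 F [ 0.3  0.3 -0.4]
  turn [ 1.15  0.3  -0.35] shift(now axes) [ 6.9 -3.3 85.5] shift(final axes) [ 6.5 -1.5 85.6]
```

Emit:
{"api": "step_arm", "payload": {
  "increments": [
    [0.9, 0.2, -0.3, 6, -2, 12, 70],
    [0.3, 0.1, 0, 0, -1, 30, 70],
    [0, 0, 0, 0, 0, 35, 70],
    [0, 0, 0, 0, 0, 20, 70]
  ]
}}

```text
clock: 52.97
tcp_pos: [0.5726, -0.329, 0.2137]
tcp_rot: [2.331, 2.089, 0.007]
ft_force: [-0.1, -0.0, -1.0]
gripper_width: 0.0701
```

Run:
```python
from h import *
rel([.569,-.3265,.145],84)
```

```text
t 52.97 yaw 83.73 pos [ 0.5726 -0.329   0.2137] q [-0.56  0.24  1.67  0.    1.22 -2.02] w 70.1 F [-0.1 -0.  -1. ]
  turn [ 0.68  0.28 -0.27] shift(now axes) [ 2.5 -4.7 68.7] shift(final axes) [ 2.1 -3.9 68.7]
```

Emit:
{"api": "step_arm", "payload": {
  "increments": [
    [0.6, 0.2, -0.2, 2, -5, 12, 70],
    [0.1, 0, 0, 0, 0, 25, 70],
    [0, 0, 0, 0, 0, 22, 70],
    [0, 0, 0, 0, 0, 6, 70]
  ]
}}

```text
clock: 53.3
tcp_pos: [0.5652, -0.317, 0.1413]
tcp_rot: [-2.322, -2.1, 0.004]
ft_force: [-0.8, 0.6, -0.6]
gripper_width: 0.0699
```

Run:
```python
from h import *
rel([.569,-.3265,.145],84)
```

```text
t 53.30 yaw 84.25 pos [ 0.5652 -0.317   0.1413] q [-0.55  0.29  1.75  0.    1.12 -2.02] w 69.9 F [-0.8  0.6 -0.6]
  turn [-0.58 -0.31  0.26] shift(now axes) [-9.   4.7 -3.8] shift(final axes) [-9.   4.7 -3.7]
```

Emit:
{"api": "step_arm", "payload": {
  "increments": [
    [-0.5, -0.2, 0.2, -9, 4, -3, 65],
    [0, 0, 0, 0, 0, 0, 50],
    [0, 0, 0, 0, 0, 0, 30],
    [0, 0, 0, 0, 0, 0, 30],
    [0, 0, 0, 0, 0, 0, 30]
  ],
  "squeeze": 80
}}

```text
clock: 53.72
tcp_pos: [0.5684, -0.324, 0.145]
tcp_rot: [-2.327, -2.104, 0.001]
ft_force: [-0.0, -0.5, -7.5]
gripper_width: 0.0379
```

Run:
```python
from h import *
rel([.569,-.3265,.145],84)
```

```text
t 53.72 yaw 84.23 pos [ 0.5684 -0.324   0.145 ] q [-0.56  0.29  1.73  0.    1.12 -2.03] w 37.9 F [-0.  -0.5 -7.5]
  turn [-0.21 -0.16  0.23] shift(now axes) [-2.4  0.9  0. ] shift(final axes) [-2.4  0.9  0. ]
```

Emit:
{"api": "step_arm", "payload": {
  "increments": [
    [0, 0, 0, 0, 0, -12, 30],
    [0, 0, 0, 0, 0, -28, 30],
    [0, 0, 0, 0, 0, -36, 30],
    [0, 0, 0, 0, 0, -34, 30],
    [-0.5, -0.3, 0, 15, 0, -15, 30],
    [-0.5, -0.3, 0, 30, 0, -4, 30],
    [0, 0, 0, 36, 0, -2, 30],
    [0, 0, 0, 36, 0, -2, 30]
  ]
}}

```text
clock: 54.38
tcp_pos: [0.5756, -0.2105, 0.2821]
tcp_rot: [2.339, 2.089, -0.002]
ft_force: [0.1, 0.6, -7.1]
gripper_width: 0.0385
```

Run:
```python
from h import *
rel([.584,-.0463,.26],84)
```

```text
t 54.38 yaw 83.54 pos [ 0.5756 -0.2105  0.2821] q [-0.39  0.12  1.68 -0.    1.34 -1.85] w 38.5 F [ 0.1  0.6 -7.1]
  turn [ 0.2   0.29 -0.46] shift(now axes) [164.2 -10.2  21.3] shift(final axes) [164.2  -8.8  22.1]
```

Emit:
{"api": "step_arm", "payload": {
  "increments": [
    [0.1, 0.2, -0.4, 36, -2, 0, 30],
    [0, 0, 0, 36, -2, 0, 30],
    [0, 0, 0, 34, -2, 2, 30],
    [0, 0, 0, 26, -2, 5, 30],
    [0, 0, 0, 14, -1, 10, 30],
    [0, 0, 0, 4, 0, 12, 30]
  ]
}}

```text
clock: 54.88
tcp_pos: [0.5821, -0.0465, 0.2608]
tcp_rot: [2.331, 2.102, 0.014]
ft_force: [1.0, -1.1, -7.6]
gripper_width: 0.0381
```

Run:
```python
from h import *
rel([.584,-.0463,.235],84)
```

```text
t 54.88 yaw 84.09 pos [ 0.5821 -0.0465  0.2608] q [-0.13  0.07  1.77  0.    1.29 -1.59] w 38.1 F [ 1.  -1.1 -7.6]
  turn [ 0.5  -0.26  0.08] shift(now axes) [ 0.2  1.7 25.8] shift(final axes) [ 0.4  1.9 25.8]
```

Emit:
{"api": "step_arm", "payload": {
  "increments": [
    [0.4, -0.2, 0, 0, 2, 12, 30],
    [0.1, 0, 0, 0, 0, 14, 30]
  ]
}}

```text
clock: 55.05
tcp_pos: [0.5842, -0.0454, 0.2347]
tcp_rot: [2.33, 2.107, 0.002]
ft_force: [0.6, -0.3, -7.1]
gripper_width: 0.0381
```

Run:
```python
from h import *
rel([.584,-.0463,.145],84)
snap(38,(200,110,310,240,4),(240,90,330,220,4))
```

```text
t 55.05 yaw 84.25 pos [ 0.5842 -0.0454  0.2347] q [-0.12  0.09  1.8   0.    1.25 -1.59] w 38.1 F [ 0.6 -0.3 -7.1]
  turn [ 0.07 -0.02  0.25] shift(now axes) [-0.9 -0.3 89.6] shift(final axes) [-0.9 -0.1 89.7]
```

Run:
```python
from h import *
print("tip",tri2("scene38",(230,199),"side38",(287.3,171.8)))
```

```text
tip (array([ 0.5807, -0.0487,  0.095 ]), array([1.2]))
```

Emit:
{"api": "step_arm", "payload": {
  "increments": [
    [0, 0, 0, 0, 0, 10, 30],
    [0, 0, 0, 0, 0, 15, 30],
    [0, 0, 0, 0, 0, 12, 30]
  ]
}}

```text
clock: 55.4
tcp_pos: [0.5831, -0.0499, 0.1941]
tcp_rot: [-2.335, -2.1, 0.004]
ft_force: [0.4, -1.5, -8.6]
gripper_width: 0.038
```

Run:
```python
from h import *
rel([.584,-.0463,.145],84)
```

```text
t 55.40 yaw 83.93 pos [ 0.5831 -0.0499  0.1941] q [-0.13  0.12  1.84 -0.    1.18 -1.59] w 38.0 F [ 0.4 -1.5 -8.6]
  turn [-0.15  0.05 -0.07] shift(now axes) [ 3.7  0.7 49.1] shift(final axes) [ 3.7  0.6 49.1]
```

Emit:
{"api": "step_arm", "payload": {
  "increments": [
    [0, 0, 0, 4, 3, 0, 30],
    [0, 0, 0, 0, 0, 12, 30],
    [0, 0, 0, 0, 0, 10, 30]
  ]
}}

```text
clock: 55.65
tcp_pos: [0.5862, -0.0484, 0.1691]
tcp_rot: [-2.338, -2.095, 0.006]
ft_force: [-0.6, -0.5, -8.3]
gripper_width: 0.038
```

Emit:
{"api": "step_arm", "payload": {
  "increments": [
    [0, 0, 0, 1, 0, 9, 30],
    [0, 0, 0, 0, 0, 7, 30],
    [0, 0, 0, 0, 0, 5, 30]
  ]
}}

```text
clock: 55.9
tcp_pos: [0.5856, -0.0468, 0.1451]
tcp_rot: [-2.337, -2.092, 0.007]
ft_force: [-2.1, 2.1, -5.9]
gripper_width: 0.0383
```

```bash
python3 -c "
from h import *
rel([.584,-.0463,.145],84)"
```

```text
t 55.90 yaw 83.66 pos [ 0.5856 -0.0468  0.1451] q [-0.12  0.17  1.88  0.    1.1  -1.58] w 38.3 F [-2.1  2.1 -5.9]
  turn [-0.39 -0.02 -0.34] shift(now axes) [ 0.3 -1.7  0.1] shift(final axes) [ 0.3 -1.7  0.1]
```

Emit:
{"api": "step_arm", "payload": {
  "increments": [
    [0, 0, 0, 0, 0, 3, 30],
    [0, 0, 0, 0, 0, 3, 30]
  ]
}}

```text
clock: 56.07
tcp_pos: [0.5875, -0.0471, 0.1446]
tcp_rot: [-2.339, -2.094, 0.003]
ft_force: [-8.7, 0.7, 12.1]
gripper_width: 0.0381
```

Emit:
{"api": "step_arm", "payload": {
  "increments": [
    [0, 0, 0, 0, 0, -1, 50],
    [0, 0, 0, 0, 0, 0, 66],
    [0, 0, 0, 0, 0, -5, 70],
    [0, 0, 0, 0, 0, -30, 70],
    [0, 0, 0, 0, 0, -40, 70],
    [0, 0, 0, 0, 0, -35, 70],
    [0, 0, 0, 0, 0, -20, 70],
    [0, 0, 0, -20, 0, 0, 70],
    [0, 0, 0, -35, 0, 0, 70],
    [0, 0, 0, -38, 0, 0, 70],
    [0, 0, 0, -38, 0, 0, 70],
    [0, 0, 0, -25, 0, 0, 70],
    [0, 0, 0, 0, 0, 0, 70]
  ]
}}

```text
clock: 57.15
tcp_pos: [0.5837, -0.2091, 0.3066]
tcp_rot: [2.302, 2.08, 0.035]
ft_force: [-0.1, -0.2, 1.6]
gripper_width: 0.0699
```

```bash
python3 -c "
from h import *
snap(39,(200,110,310,240,3),(240,90,330,220,3))"
python3 - <<'E'
import sys; sys.path.insert(0,'.')
import numpy as np,cv2
a=np.load('pics/scene39.npz');b=np.load('pics/side39.npz')
print(a.files)
def g(d): return d['pixels']
im=np.hstack([cv2.resize(g(a)[90:200,290:390],None,fx=4,fy=4),cv2.resize(g(b)[60:170,130:230],None,fx=4,fy=4)])[:,:,::-1]
cv2.imwrite('pics/fix39.png',im)
E
```

```text
['pixels', 'fx', 'fy', 'cx', 'cy', 'eye', 'rotation']
```

View pics/both39.png

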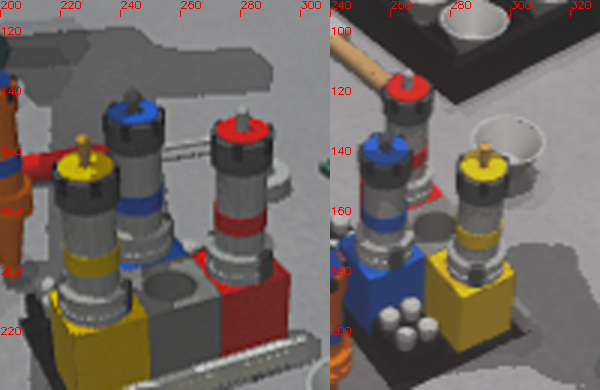

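View pics/fix39.png

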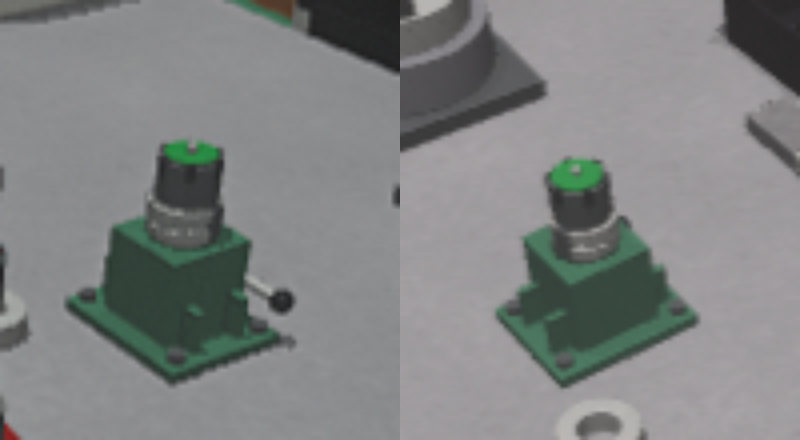

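Run:
```python
from h import *
crop(0,'scene39',310,115,365,165,14,'z39a'); crop(0,'side39',150,90,205,132,14,'z39b')
for n in('scene39','side39'):
    c=cam(n); t=np.linspace(0,2*np.pi,60)
    for z0,tag in((.006,'6'),(.010,'10')):
        P=lambda r,z:np.c_[.479+r*np.cos(t),.2943+r*np.sin(t),np.full(60,z+z0)]
        for r,z in((.023,.064),(.023,.084),(.02,.114)):
            q=proj(c,P(r,z)); print(n,tag,z,'v range',q[:,1].min().round(1),q[:,1].max().round(1),'u',q[:,0].min().round(1),q[:,0].max().round(1))
```

```text
scene39 6 0.064 v range 142.9 151.3 u 326.2 344.6
scene39 6 0.084 v range 135.8 144.1 u 326.9 345.6
scene39 6 0.114 v range 125.5 132.4 u 329.3 345.9
scene39 10 0.064 v range 141.5 149.9 u 326.3 344.8
scene39 10 0.084 v range 134.4 142.6 u 327.1 345.8
scene39 10 0.114 v range 124.0 130.8 u 329.5 346.1
side39 6 0.064 v range 114.3 125.2 u 167.1 184.4
side39 6 0.084 v range 108.3 119.2 u 166.1 183.6
side39 6 0.114 v range 99.8 109.3 u 165.7 181.3
side39 10 0.064 v range 113.1 124.0 u 166.9 184.3
side39 10 0.084 v range 107.1 118.0 u 165.9 183.5
side39 10 0.114 v range 98.6 108.0 u 165.5 181.1
```

View pics/z39a.png

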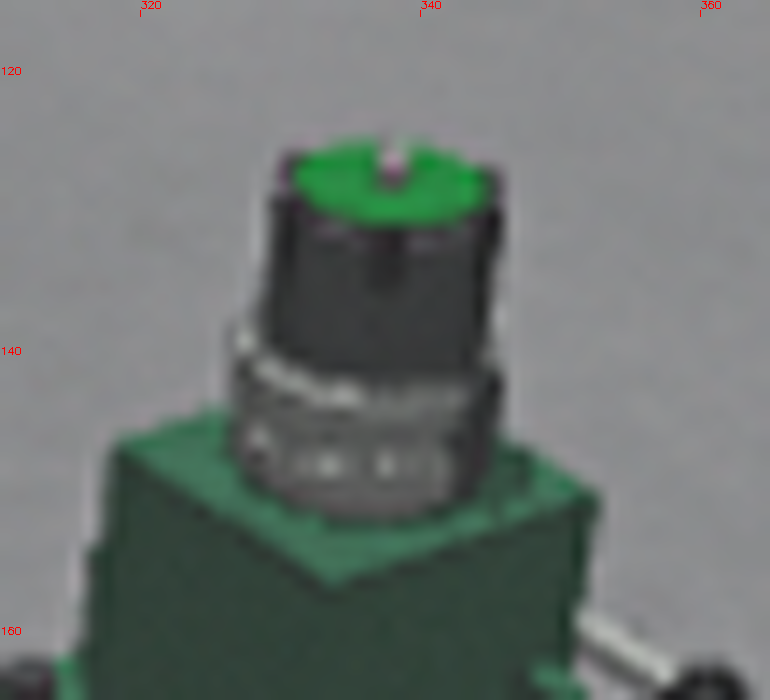

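View pics/z39b.png

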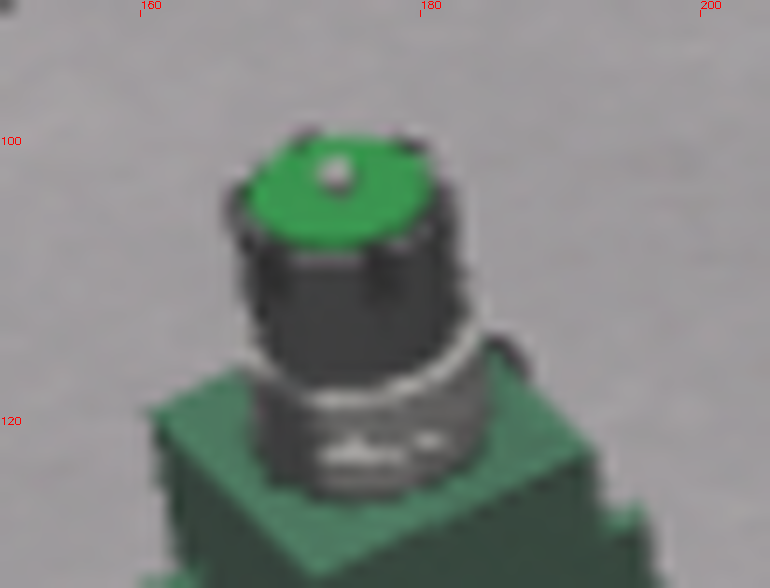

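Run:
```python
from h import *
c1=cam('scene39');c2=cam('side39')
# head corners: scene pixel (crop/14+off-0.5)
S=lambda x,y:(310+x/14-.5,115+y/14-.5)
D=lambda x,y:(150+x/14-.5,90+y/14-.5)
for n,c,pts in(('scene',c1,[S(118,448),S(335,585),S(600,492)]),('side',c2,[D(152,412),D(318,577),D(597,452)])):
    print(n,[np.round(p,1) for p in pts])
    for z in(.066,.070,.074):
        Q=np.array([atz(c,*p,z) for p in pts]); 
        print(z,Q[:,:2].round(4).tolist(),'edges',np.linalg.norm(np.diff(Q,axis=0),axis=1).round(4),'centre',((Q[0]+Q[2])/2)[:2].round(4))
# discs
S0=S(393,180);print('disc',tri2('scene39',S0,'side39',D(342,191)))
crop(0,'scene39',205,150,260,225,10,'y39a'); crop(0,'side39',270,130,320,190,10,'y39b')
a=cv2.imread('pics/y39a.png');b=cv2.imread('pics/y39b.png');h=max(len(a),len(b))
f=lambda i:np.vstack([i,np.zeros((h-len(i),i.shape[1],3),np.uint8)])
cv2.imwrite('pics/y39.png',cv2.resize(np.hstack([f(a),f(b)]),None,fx=.75,fy=.75))
```

```text
scene [array([317.9, 146.5]), array([333.4, 156.3]), array([352.4, 149.6])]
0.066 [[0.4481, 0.2631], [0.509, 0.2645], [0.5062, 0.327]] edges [0.0609 0.0626] centre [0.4772 0.2951]
0.07 [[0.4541, 0.2582], [0.5145, 0.2596], [0.5117, 0.3215]] edges [0.0603 0.062 ] centre [0.4829 0.2899]
0.074 [[0.4602, 0.2533], [0.5199, 0.2546], [0.5172, 0.316]] edges [0.0598 0.0615] centre [0.4887 0.2847]
side [array([160.4, 118.9]), array([172.2, 130.7]), array([192.1, 121.8])]
0.066 [[0.4491, 0.3257], [0.451, 0.2645], [0.5121, 0.2656]] edges [0.0612 0.0611] centre [0.4806 0.2957]
0.07 [[0.4472, 0.321], [0.4491, 0.2601], [0.5099, 0.2612]] edges [0.0609 0.0608] centre [0.4785 0.2911]
0.074 [[0.4453, 0.3162], [0.4471, 0.2557], [0.5076, 0.2568]] edges [0.0606 0.0605] centre [0.4765 0.2865]
disc (array([0.4801, 0.2927, 0.1248]), array([0.1]))
```

View pics/y39.png

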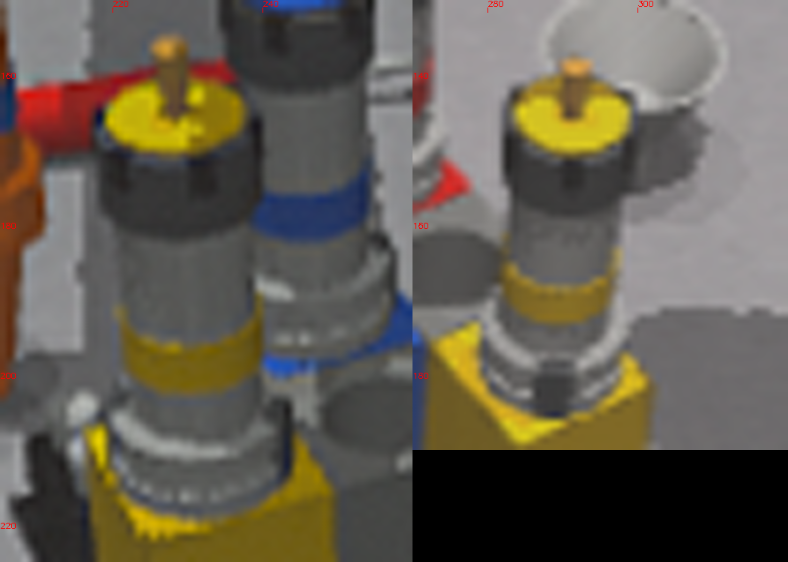

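```bash
python3 -c "
from workcell import bot
s=bot.get_state();print(s['clock'],s['ft_force'],s['gripper_width'],s['qvel'])
print(bot.hand_in())"
```

```text
57.25 [-0.02185303  0.1533533   0.29704718] 0.07002757635750655 [ 0.03876522 -0.00303981  0.02174465  0.01328438  0.0066508   0.00701311]
the job is handed in; nothing more can be done
None
```

The job is handed in at 57.3 s of the 128 s. Everything went as asked except that the short holder stopped about 4 mm short of its stated home height in the fixture.

**Order followed:** red, yellow and blue were parked in the side stand while the short holder stayed put. The short one then went into the green fixture. After that the long ones went back in the order red, blue, yellow, each into the seat of its own colour.

**Long holders:** each made contact at its home height; yellow stopped at TCP 0.1446 m, against 0.145 m expected. The last pictures show all three released and upright with their flanges on the rims. In that final look I did not triangulate their discs again. The gripper was open and well clear of everything, and the orange look-alike was not touched.

**Short holder (this check disagrees with the brief):** it stands upright within about 1°, centred and released, but not at the stated 6 mm.
- **Measured height:** by touch it stopped firmly with its origin about 10 mm above the fixture's underside, which matches the 10 mm base. The disc triangulated at 0.123–0.125 m, where 0.120 m would be home. The fixture rim measured about 0.068 m in the same pictures, so the gap to the rim could be a little larger than 4 mm.
- **What I tried:** pressing with about 50 N, wiggling and a spiral search did not lower it. The wrist picture showed a flat floor in the bore with no hole. I take it that the stud rests on that floor and the flange is not lying on the rim.
- **Regrip:** on one release along the way it leaned a little, so I gripped it again and set it upright.

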